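# Hold the dressing stick in the grinder's guard window

### The job

Pull the chest's drawer right out to its stop and leave it open, then take the dressing stick from it and pass its tongue from the front through the narrow window in the grinder's guard until the tip is halfway between the guard's front plate and the wheel. Finish while still gripping the stick, holding it straight and still in the window and not jammed against its edges: do not put it down or let go. Never touch the wheel with it, and leave the other things on the table where they are.

Things in the scene. Friction and masses are not known exactly. Their poses are not given: they have to be found in the camera images.
- chest_drawer0 (a joint): how far the drawer is out, m: 0 shut, 0.150 at its stop; starts at 0 to 0.012. About 1 N of friction and light damping, no spring: it stays where it is left. Drawer inside 175 (x) x 228 (y) mm, floor 22 mm and rim 58 mm above the table; besides the dresser a loose steel ring (36 mm across, 14 high) lies at its back
- chest_drawer0_handle (a point): middle of the handle of the one drawer in a grey steel chest (220 deep x 270 wide x 80 high mm, fixed): a level bar 11 mm thick, 120 mm long along this point's y, 44 mm above the table, 35 mm before the drawer's 15 mm thick front panel, with thin stays 51 mm either side of the middle. Moves with the drawer, which slides out along this point's own -x
- dresser: dressing stick lying across the drawer, about 90 g: wooden handle 70 long x 26 wide x 24 high mm, then a grey abrasive tongue 80 long x 18 wide x 12 high mm, undersides flush, both centred across. Origin: on the underside, below the middle of the handle; x runs along the stick to the tongue's tip, z up. It balances near the joint of handle and tongue
- dresser_tip (a point): centre of the tongue's end face: 115 mm along x from the dresser's origin and 6 mm above its underside. Axes as the dresser's
- grinder: green bench edge grinder, 300 deep x 200 wide mm, fixed, not running. Origin: on its underside, 130 mm behind the guard's outer front face; its +x runs from the front inwards to the wheel. The guard is a box round the wheel, 135 mm high, open on top; its front is an upright plate 10 mm thick with the window. Motor housing behind the wheel, 145 mm high
- window (a point): centre of the window at the outer face of the guard's front plate, 85 mm above the table. Hole 20 wide (y) x 14 high (z) mm through the 10 mm plate: 2 mm more than the tongue. Steel lips flare from its edges to 8 mm before the face and 6 mm wide of each edge, and guide the tip in. Axes as the grinder's, +x inwards. The wheel's rim is 60 mm inwards of this point
- wheel: grinding wheel in the guard, 100 mm across, 24 mm thick, on an upright spindle, standing still; it does not turn. Origin: centre of its underside, 73 mm above the table, on the spindle axis
- cork_block: bystander: cork rubbing block 50 x 100 x 25 mm lying on the table in front of the gap between chest and grinder. Origin: centre of its underside
- stone_sample: bystander: dark stone sample tile 80 x 80 x 20 mm lying on the table at the left, nearer the robot than the chest. Origin: centre of its underside
- mug: bystander: white mug, 76 mm wide, 85 mm high, on the table left of the chest. Origin: centre of its underside
- bottle: bystander: white plastic bottle, 64 mm wide, 190 mm high, on the table left of the chest. Origin: centre of its underside
- brush: bystander: hand brush lying on the table at the right. Origin: its underside
- hammer: bystander: hammer lying on the table at the far right. Origin: its underside

How it is judged:
By the outcome, as a careful person would: the job done as asked, in the order asked, and still so for the second after the job is handed in, while the arm keeps its last pose, push and grip.
It also fails if it takes over 61 s, if anything falls off the work surface, if the arm or the gripper's body presses on something with over 40 N, if the wrist force passes 120 N, or if a joint passes its speed limit or range.

### The arm

A 6-joint arm with a two-finger parallel gripper is mounted at the origin on the work surface. World frame = base frame: x ahead of the robot, y to its left, z up, the work surface at z = 0. Lengths are in m, angles in rad, forces in N, time in s.
With the tool pointing down it reaches from about 0.3 to 0.85 m from the base axis. Payload 5.4 kg.
Tool frame: the origin (TCP) lies midway between the tips of the shut fingers; the grasp point (between the pads) lies behind it (grip_point_offset is the z of the grasp point in the tool frame, in m); z points along the fingers, y is the direction in which the jaws open and shut (so a half turn about z gives the same grasp; the last joint's range is limited). The gripper opens to 85 mm and grips with 20 to 120 N. Pads are 22 mm wide; open, the fingers measure 114 mm over their backs; the gripper's body (76 mm by 85 mm) begins 54 mm behind the grasp point. The pads swing forward as they close: fully open they stand 13 mm farther back than shut.
Start: joints at [0.917, 0.158, 1.597, -0, 1.386, -0.21], TCP at [0.247, 0.519, 0.231] pointing down, gripper open.
Joint ranges: [-2.91, 2.91], [-0.94, 2.29], [0.18, 2.7], [-1.29, 4.43], [0.17, 2.64], [-3, 3]. Speed limits (rad/s): [2.57, 2.57, 3.14, 3.14, 3.14, 3.14].

### API

Orientations are given as a unit quaternion [w, x, y, z].
In Python, from station import observe, snapshot, sign_off, grip_point_offset gives the robot as it stands.
- The arm moves only by the shell command python3 -m creep 'ROWS' [OPENING]. ROWS is text: rows parted by semicolons, each of 6 numbers parted by spaces: the shift along the tool's x, y, z in cm, then the turn, a rotation vector about the tool's x, y, z in degrees. In form: dx dy dz ax ay az; .... A call has 1 to 5 rows; each row shifts and turns the pose as measured when the row begins, along the tool's axes as they then stand; what a row does not reach is not made up. A row lasts 1/12 s, in which the tool goes at most 41.7 mm and 7.16 degrees, less where a joint would pass 70% of its speed; a pose out of reach is approached as far as the arm can. A call is refused whole if a number of a shift passes 4.17 or a number of a turn 7.16, either way. A call with a gripper value outside its range is refused whole. OPENING is the closure, from 0 (fully open) to 1 (shut), set as the call begins (- or left out, the last holds). The fingers move at their own pace and stop on an object; the grip force is fixed at half the most. Time passes only in rows, so rows that do not move let the fingers close. It gives the time, the measured TCP pose, the force and the opening at its end, in the units of the state.
- observe(): the state, without advancing time (a new reading comes with each control period).
- snapshot(name): name is "side" or "top" or "wrist"; returns a dict with "frame" (420x560x3 uint8, blue, green, red), "mtx" (3x3 intrinsics, pixels), "rvec" (rotation vector, rad) and "tvec" (3), from world to camera coordinates, as OpenCV has them; the wrist camera has in their place "hand_eye" (4x4, takes a point from camera to tool coordinates, whose origin is the TCP and whose axes are the flange's). Camera axes: x right, y down, z forward; pixel columns grow to the right and rows downward; lengths in m; the calibration is good to about 2 mm. The wrist camera is an equidistant fisheye: a pixel r from the principal point sees the ray r / f radians off the axis. A picture is of the moment at which its call begins: read the wrist's pose just before it. There is no depth.
- sign_off(): hands the job in, once; it reports no verdict.
The state is a dict: "time_s": time; "joint_positions": joint angles; "qvel": joint speeds; "effort": joint torques, N m; "tool_pos": TCP position; "tool_rot": TCP orientation; "ft_force": force on the tool from outside, world axes, zero at the start; "ft_torque": the same for the moment, N m; "finger_gap": finger opening in m.
Only numpy, scipy, OpenCV 4.12 (cv2) and the standard library are available. Lean on these libraries where they do the work, as an engineer would, in place of code of your own. Each camera call takes 0.05 s, during which the arm holds its last target.

## Working session

There is one attempt and no reset: what is moved stays moved. The work goes in short steps, Python scripts to look and compute and a shell command to move; the robot and the scene stay as the last step left them, time stands still between calls to the robot, and variables do not carry over. Pictures are saved under pics/ and viewed, and the job is handed in when it is done.

```bash
ls; mkdir -p pics; python3 - <<'E'
from station import observe, snapshot, grip_point_offset
import cv2,numpy as np
print(grip_point_offset); s=observe(); print(s)
for n in ("side","top","wrist"):
    d=snapshot(n); cv2.imwrite(f"pics/{n}0.png",d["frame"])
    print(n,{k:np.round(v,4).tolist() for k,v in d.items() if k!="frame"})
E
```

```text
pics
-0.0187
{'time_s': 0.0, 'joint_positions': array([ 9.16900424e-01,  1.59066822e-01,  1.59825669e+00,  1.43757106e-05,
        1.38618494e+00, -2.10092672e-01]), 'qvel': array([ 1.05067629e-03,  1.48946832e-03, -6.55342805e-04, -8.80496216e-04,
       -9.40014429e-05,  7.53874665e-07]), 'effort': array([-1.54766560e-03, -3.95988500e+01, -3.31436455e+01, -2.84016451e-04,
        8.03220406e-03,  2.19117865e-06]), 'tool_pos': array([0.24652658, 0.51880006, 0.23029466]), 'tool_rot': array([-4.07471250e-04,  2.20086202e-01,  9.75479957e-01, -8.66941623e-04]), 'ft_force': array([ 0.0700031 , -0.73790215,  0.08827189]), 'ft_torque': array([ 0.04811153, -0.00807019, -0.01657866]), 'finger_gap': 0.08552296728230216}
side {'mtx': [[420.5933, 0.0, 279.1881], [0.0, 420.5933, 214.0102], [0.0, 0.0, 1.0]], 'rvec': [2.0578, -0.894, 0.4469], 'tvec': [-0.4136, 0.3039, 0.9806]}
top {'mtx': [[388.0352, 0.0, 276.7372], [0.0, 388.0352, 205.5908], [0.0, 0.0, 1.0]], 'rvec': [2.143, -2.1896, 0.1007], 'tvec': [-0.0245, 0.5516, 1.0952]}
wrist {'mtx': [[325.1923, 0.0, 272.4023], [0.0, 325.1923, 212.1748], [0.0, 0.0, 1.0]], 'hand_eye': [[0.0013, -0.9548, -0.2973, 0.0755], [1.0, 0.001, 0.0013, 0.0001], [-0.0009, -0.2973, 0.9548, -0.1433], [0.0, 0.0, 0.0, 1.0]]}
```

View pics/side0.png

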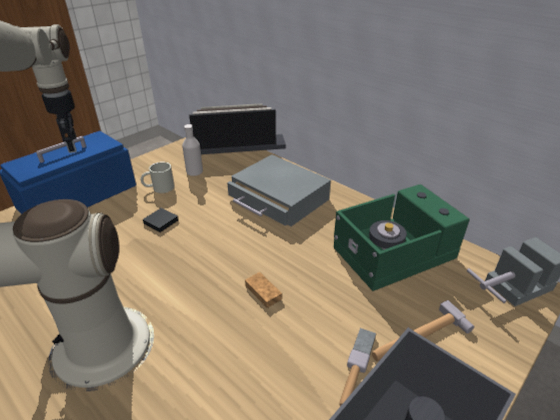

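View pics/top0.png

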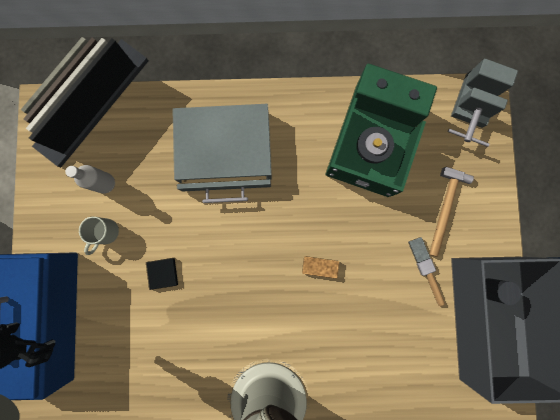

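View pics/wrist0.png

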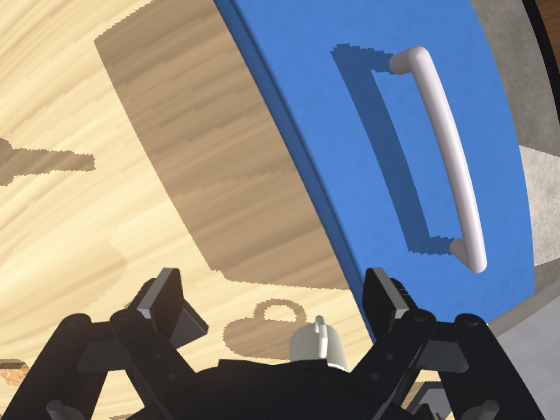

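The side view shows the shut chest at (280,187), the handle at (250,204) and the grinder at (400,235). In the top view the handle bar is at (225,199), the grinder's front plate runs from (328,180) to (403,195), and the gripper is over the blue box on the left. I'll zoom in on both.

```bash
cat > h.py <<'E'
import numpy as np,cv2
from scipy.spatial.transform import Rotation as R
from station import observe,snapshot,grip_point_offset
def ray(d,u,v,st=None):
    if "rvec" in d:
        Rm=cv2.Rodrigues(np.array(d["rvec"],float))[0]; t=np.array(d["tvec"],float).ravel()
        k=np.array(d["mtx"]); c=np.linalg.inv(k)@[u,v,1]
        return -Rm.T@t, Rm.T@(c/np.linalg.norm(c))
    k=np.array(d["mtx"]); x=(u-k[0,2])/k[0,0]; y=(v-k[1,2])/k[1,1]; r=np.hypot(x,y)
    c=np.array([np.sin(r)*x/max(r,1e-9),np.sin(r)*y/max(r,1e-9),np.cos(r)])
    H=np.array(d["hand_eye"]); T=tool(st)
    M=T@H
    return M[:3,3], M[:3,:3]@c
def tool(st):
    q=st["tool_rot"]; T=np.eye(4); T[:3,:3]=R.from_quat([q[1],q[2],q[3],q[0]]).as_matrix(); T[:3,3]=st["tool_pos"]; return T
def plane(d,u,v,z,st=None):
    o,r=ray(d,u,v,st); return o+r*(z-o[2])/r[2]
def proj(d,P,st=None):
    P=np.atleast_2d(np.array(P,float))
    if "rvec" in d: return cv2.projectPoints(P,np.array(d["rvec"],float),np.array(d["tvec"],float),np.array(d["mtx"]),None)[0][:,0]
    M=np.linalg.inv(tool(st)@np.array(d["hand_eye"])); c=P@M[:3,:3].T+M[:3,3]
    k=np.array(d["mtx"]); th=np.arctan2(np.hypot(c[:,0],c[:,1]),c[:,2]); ph=np.arctan2(c[:,1],c[:,0])
    return np.c_[k[0,2]+k[0,0]*th*np.cos(ph),k[1,2]+k[1,1]*th*np.sin(ph)]
def two(ds,uvs,sts=(None,None)):
    A=np.zeros((3,3));b=np.zeros(3)
    for d,uv,s in zip(ds,uvs,sts):
        o,r=ray(d,*uv,s); P=np.eye(3)-np.outer(r,r); A+=P;b+=P@o
    return np.linalg.solve(A,b)
def crop(d,x0,y0,x1,y1,f,name):
    cv2.imwrite("pics/"+name,cv2.resize(d["frame"][y0:y1,x0:x1],None,fx=f,fy=f,interpolation=cv2.INTER_CUBIC))
def show():
    s=observe(); T=tool(s); print("t %.2f"%s["time_s"],"tcp",T[:3,3].round(4),"R",T[:3,:3].round(3).tolist(),"F",s["ft_force"].round(2),"gap",round(s["finger_gap"],4)); return s,T
E
python3 - <<'E'
from h import *
d=snapshot("top"); crop(d,165,90,285,210,5,"t1.png"); crop(d,315,60,445,210,4,"t2.png")
d=snapshot("side"); crop(d,325,180,475,285,5,"s2.png");crop(d,220,150,340,225,5,"s1.png")
E
```

```text
(no output)
```

View pics/t1.png

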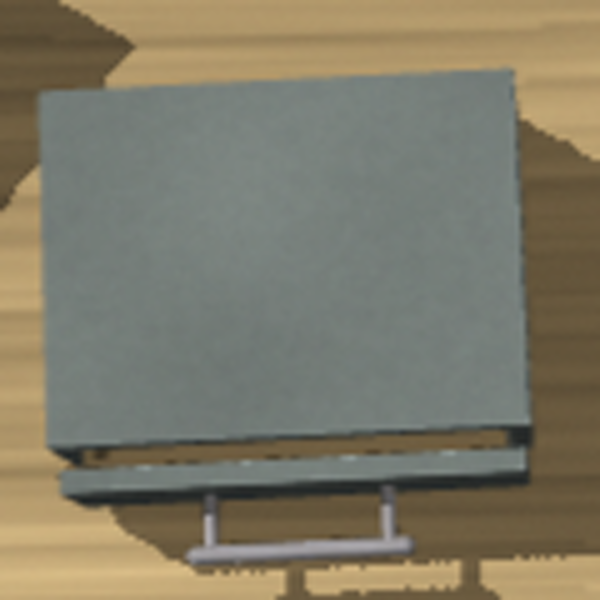

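View pics/t2.png

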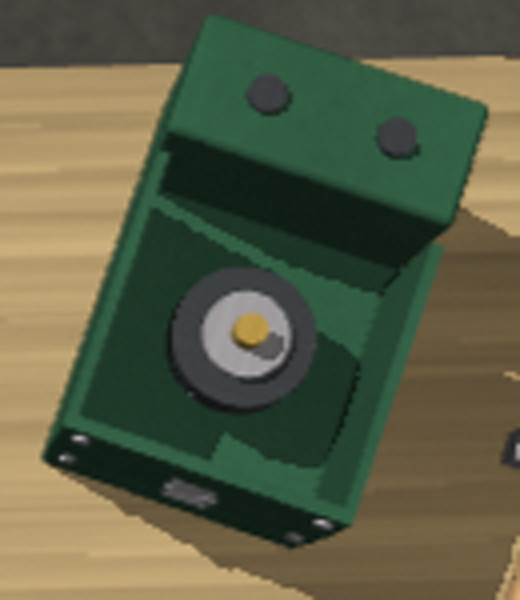

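View pics/s2.png

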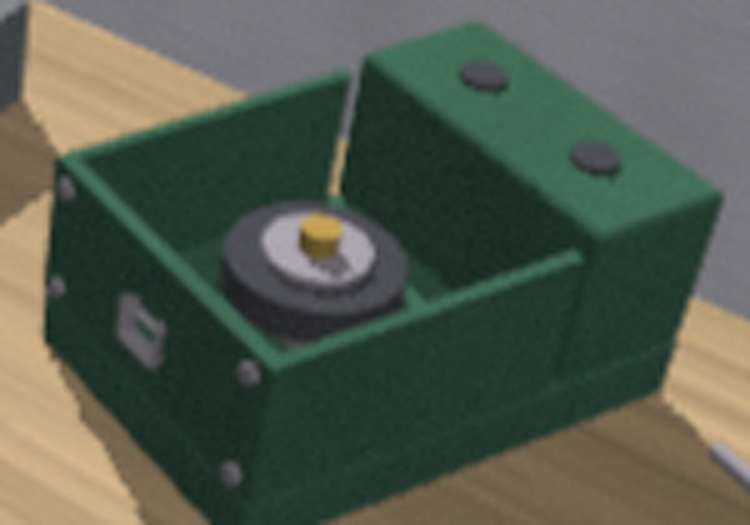

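View pics/s1.png

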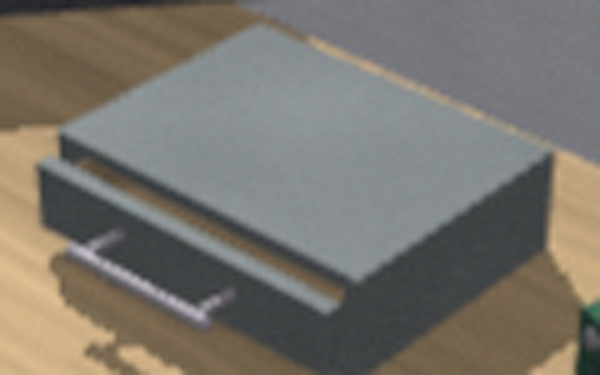

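The crops show the bar from top pixel (203,201) to (247,199). The guard's front top edge runs from top (330,167) to (403,190), and from side (337,212) to (379,253). The window is at side (353,246) and top (362,183).

```bash
python3 - <<'E'
from h import *
t=snapshot("top"); s=snapshot("side")
a=plane(t,165+190/5,90+556/5,.044); b=plane(t,165+411/5,90+545/5,.044)
print("handle",a,b,(a+b)/2,np.linalg.norm(a-b),"axis yaw",np.degrees(np.arctan2(*( (a-b)[[1,0]]))))
# chest top corners z=.08
for u,v in [(40,93),(512,70),(527,428),(50,448)]: print("chest",plane(t,165+u/5,90+v/5,.08).round(4))
for n,tu,su in [("L",(60,430),(62,157)),("R",(352,522),(272,366))]:
    tp=(315+tu[0]/4,60+tu[1]/4); sp=(325+su[0]/5,180+su[1]/5)
    print(n,two((t,s),(tp,sp)).round(4),plane(t,*tp,.135).round(4),plane(s,*sp,.135).round(4))
# rear/motor top corners z=.145
for u,v in [(212,17),(487,108),(447,223),(172,132)]: print("motor",plane(t,315+u/4,60+v/4,.145).round(4))
tp=(315+190/4,60+493/4); sp=(325+140/5,180+332/5)
print("win",two((t,s),(tp,sp)).round(4),plane(t,*tp,.085),plane(s,*sp,.085))
# wheel top: z .097
print("wheel",plane(t,315+243/4,60+337/4,.097))
# inner clearance
E
```

```text
handle [0.56649218 0.17402083 0.044     ] [0.57003352 0.04753109 0.044     ] [0.56826285 0.11077596 0.044     ] 0.1265393024074223 axis yaw 91.60369400899651
chest [0.8284 0.2515 0.08  ]
chest [ 0.8354 -0.0163  0.08  ]
chest [ 0.6298 -0.0208  0.08  ]
chest [0.6245 0.2448 0.08  ]
L [ 0.6419 -0.1834  0.1307] [ 0.638  -0.1796  0.135 ] [ 0.6409 -0.1891  0.135 ]
R [ 0.5726 -0.3686  0.1335] [ 0.5725 -0.3684  0.135 ] [ 0.5708 -0.3693  0.135 ]
motor [ 0.9146 -0.2898  0.145 ]
motor [ 0.8469 -0.4696  0.145 ]
motor [ 0.7689 -0.4384  0.145 ]
motor [ 0.8355 -0.2597  0.145 ]
win [ 0.6024 -0.2751  0.0815] [ 0.60180402 -0.27427032  0.085     ] [ 0.59893606 -0.27725004  0.085     ]
wheel [ 0.70752628 -0.31271122  0.097     ]
```

```bash
cat >> h.py <<'E'
def go(pos,yaw_y=None,down=True):
    """print shift in tool axes (cm) and rotvec (deg) to reach TCP pos with tool down, tool y at yaw (deg)"""
    s,T=show(); dl=T[:3,:3].T@(np.array(pos)-T[:3,3])*100
    print("shift cm",dl.round(2),"norm",np.linalg.norm(dl).round(2))
    if yaw_y is not None:
        a=np.radians(yaw_y); y=np.array([np.cos(a),np.sin(a),0]); z=np.array([0,0,-1.]); x=np.cross(y,z)
        Rt=np.c_[x,y,z]; print("rotvec deg",np.degrees(R.from_matrix(T[:3,:3].T@Rt).as_rotvec()).round(2), "j",s["joint_positions"].round(2))
E
python3 -m creep '-3.5 -1.75 0 0 0 0; -3.5 -1.75 0 0 0 0; -3.5 -1.75 0 0 0 0; -3.5 -1.75 0 0 0 0; -3.5 -1.75 0 0 0 0' 0.4
python3 -c "
from h import *
go([.568,.111,.15],1.5)"
```

```text
time_s: 0.77
tool_pos: [0.3666, 0.3656, 0.2306]
tool_rot: [-0.001, 0.213, 0.977, 0.001]
ft_force: [0.8, 0.5, 0.2]
finger_gap: 0.051
t 0.77 tcp [0.3666 0.3656 0.2306] R [[-0.909, 0.417, -0.001], [0.417, 0.909, 0.003], [0.002, 0.002, -1.0]] F [0.78 0.45 0.15] gap 0.051
shift cm [-28.93 -14.77   7.97] norm 33.45
rotvec deg [ 4.000e-02 -1.800e-01  6.388e+01] j [ 0.55  0.01  1.76  0.    1.37 -0.59]
```

```bash

python3 -m creep '-3.5 -1.8 0 0 0 0; -3.5 -1.8 0 0 0 0; -3.5 -1.8 0 0 0 0; -3.5 -1.8 0 0 0 0; -3.5 -1.8 0 0 0 0' 0.7
python3 -m creep '-3 -1.5 0 0 0 7; -2 -1.5 0 0 0 7; 0 0 0 0 0 7; 0 0 0 0 0 7; 0 0 0 0 0 7'
python3 -m creep '0 0 0 0 0 7; 0 0 0 0 0 7; 0 0 0 0 0 7; 0 0 0 0 0 7; 0 0 0 0 0 1'
python3 -c "
from h import *
go([.568,.111,.15],1.5)
s=observe();d=snapshot('wrist');cv2.imwrite('pics/w1.png',d['frame'])"
```

```text
time_s: 1.18
tool_pos: [0.4925, 0.2025, 0.2309]
tool_rot: [0.0, 0.213, 0.977, 0.002]
ft_force: [0.9, 0.9, 0.4]
finger_gap: 0.0253
time_s: 1.6
tool_pos: [0.5292, 0.1412, 0.2309]
tool_rot: [0.001, 0.504, 0.863, 0.002]
ft_force: [0.8, 0.9, -0.4]
finger_gap: 0.0254
time_s: 2.02
tool_pos: [0.5295, 0.1399, 0.2307]
tool_rot: [0.001, 0.709, 0.705, 0.002]
ft_force: [0.2, -0.2, -0.1]
finger_gap: 0.0256
t 2.02 tcp [0.5295 0.1399 0.2307] R [[0.007, 1.0, 0.004], [1.0, -0.007, 0.002], [0.002, 0.004, -1.0]] F [ 0.17 -0.2  -0.06] gap 0.0256
shift cm [-2.88  3.84  8.08] norm 9.4
rotvec deg [ 0.21 -0.09 -1.88] j [0.04 0.09 1.68 0.   1.37 0.04]
```

View pics/w1.png

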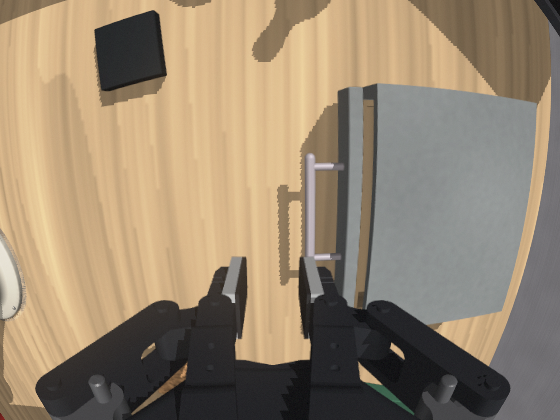

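The wrist view shows the bar running vertically from (311,156) to (310,257), with stays at (330,167) and (328,257), and the chest to its right.

```bash
python3 -c "
from h import *
s=observe();d=snapshot('wrist')
for p in [(311,154),(310,167),(310,257)]: print(plane(d,*p,.044,s))
go([.568,.111,.15],1.5)"
```

```text
[0.57043195 0.17578241 0.044     ]
[0.56967627 0.16224064 0.044     ]
[0.5729826  0.06083281 0.044     ]
t 2.12 tcp [0.5295 0.14   0.2307] R [[0.0, 1.0, 0.004], [1.0, -0.0, 0.002], [0.002, 0.004, -1.0]] F [-0.03 -0.03 -0.17] gap 0.0254
shift cm [-2.91  3.82  8.08] norm 9.4
rotvec deg [ 0.21 -0.09 -1.51] j [0.04 0.09 1.68 0.   1.37 0.04]
```

```bash

python3 -m creep '-1.5 2 0 0 0 -1.6; -1.4 2 0 0 0 0; 0 0 3 0 0 0; 0 0 3 0 0 0; 0 0 2 0 0 0'
python3 -c "
from h import *
go([.570,.111,.025],1.6)
s=observe();d=snapshot('wrist');cv2.imwrite('pics/w2.png',d['frame'])"
```

```text
time_s: 2.53
tool_pos: [0.5772, 0.111, 0.1558]
tool_rot: [0.006, 0.69, 0.724, 0.007]
ft_force: [-1.0, -0.1, 0.0]
finger_gap: 0.0253
t 2.53 tcp [0.5772 0.111  0.1558] R [[-0.048, 0.999, 0.019], [0.999, 0.048, 0.002], [0.001, 0.019, -1.0]] F [-0.99 -0.14  0.04] gap 0.0253
shift cm [ 0.03 -0.97 13.06] norm 13.1
rotvec deg [ 1.1  -0.05  1.12] j [-0.02  0.24  1.65  0.    1.23 -0.06]
```

View pics/w2.png

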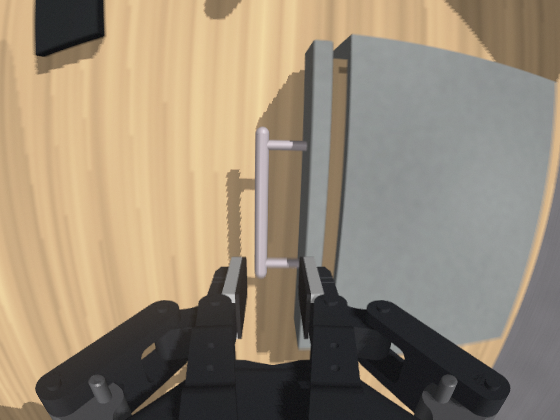

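The wrist view shows the bar between the jaws' columns, from (263,130) to (261,273).

```bash

python3 -m creep '0 -0.7 0 1.1 0 1.1; 0 0 2.5 0 0 0; 0 0 2.5 0 0 0; 0 0 1 0 0 0; 0 0 0 0 0 0'
python3 -c "
from h import *
go([.570,.111,.025],1.8)
s=observe();d=snapshot('wrist');cv2.imwrite('pics/w3.png',d['frame'])"
```

```text
time_s: 3.0
tool_pos: [0.5669, 0.1111, 0.0934]
tool_rot: [-0.003, 0.695, 0.719, -0.003]
ft_force: [-0.7, 1.2, 0.4]
finger_gap: 0.0254
t 3.00 tcp [0.5669 0.1111 0.0934] R [[-0.033, 0.999, -0.009], [0.999, 0.033, 0.001], [0.001, -0.009, -1.0]] F [-0.67  1.25  0.39] gap 0.0254
shift cm [-0.03  0.36  6.84] norm 6.85
rotvec deg [-0.49 -0.06  0.09] j [-0.02  0.31  1.7   0.    1.14 -0.05]
```

View pics/w3.png

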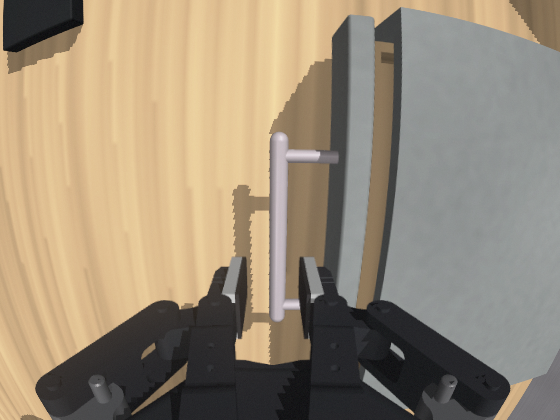

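The bar, from (280,137) to (278,317), sits between the two pads (240 and 305).

```bash
python3 -c "
from h import *
s=observe();d=snapshot('wrist')
for p in [(280,157),(278,303)]: print(plane(d,*p,.044,s))"
python3 -m creep '0 0.25 1.5 -0.4 0 0; 0 0 1.5 0 0 0; 0 0 1.5 0 0 0; 0 0 1 0 0 0; 0 0 0 0 0 0'
python3 -c "
from h import *
go([.570,.111,.025],1.8)"
```

```text
[0.57063939 0.16150668 0.044     ]
[0.57352136 0.06009675 0.044     ]
time_s: 3.52
tool_pos: [0.5796, 0.1115, 0.0509]
tool_rot: [0.007, 0.695, 0.719, 0.007]
ft_force: [-0.2, 0.1, 0.2]
finger_gap: 0.0257
t 3.52 tcp [0.5796 0.1115 0.0509] R [[-0.035, 0.999, 0.021], [0.999, 0.035, 0.001], [-0.0, 0.021, -1.0]] F [-0.2   0.08  0.21] gap 0.0257
shift cm [-0.02 -1.02  2.57] norm 2.77
rotvec deg [1.19 0.   0.19] j [-0.01  0.38  1.71  0.    1.03 -0.05]
```

```bash

python3 -m creep '0 0 0 0 0 0; 0 0 0 0 0 0'
python3 -m creep '0 -0.4 0 0 0 0; 0 0 0 0 0 0'
python3 -c "
from h import *
go([.571,.111,.025],1.8)"
```

```text
time_s: 3.68
tool_pos: [0.5807, 0.1116, 0.0531]
tool_rot: [0.008, 0.695, 0.719, 0.008]
ft_force: [-1.1, -1.1, -0.2]
finger_gap: 0.026
time_s: 3.85
tool_pos: [0.5779, 0.1115, 0.0552]
tool_rot: [0.009, 0.694, 0.719, 0.009]
ft_force: [0.0, 0.5, -0.1]
finger_gap: 0.0256
t 3.85 tcp [0.5779 0.1115 0.0552] R [[-0.035, 0.999, 0.026], [0.999, 0.035, 0.001], [-0.0, 0.026, -1.0]] F [ 0.02  0.51 -0.14] gap 0.0256
shift cm [-0.02 -0.77  3.  ] norm 3.1
rotvec deg [1.48 0.02 0.22] j [-0.02  0.37  1.71  0.    1.03 -0.05]
```

```bash

for i in 1 2 3 4; do python3 -m creep '0 0 0 0 0 0'; python3 -c "
from h import *
s,T=show();print(s['joint_positions'].round(4),s['qvel'].round(4),s['effort'].round(2))"; done
```

```text
time_s: 3.93
tool_pos: [0.5785, 0.1115, 0.0561]
tool_rot: [0.01, 0.694, 0.719, 0.01]
ft_force: [0.5, 0.1, 0.0]
finger_gap: 0.0254
t 3.93 tcp [0.5785 0.1115 0.0561] R [[-0.035, 0.999, 0.028], [0.999, 0.035, 0.001], [-0.0, 0.028, -1.0]] F [0.47 0.07 0.05] gap 0.0254
[-1.5100e-02  3.6980e-01  1.7137e+00  1.1000e-03  1.0304e+00 -5.0900e-02] [ 0.0013 -0.0154  0.0041 -0.0017  0.0057 -0.0024] [ 6.000e-02 -4.289e+01 -2.818e+01  1.000e-02 -8.000e-02 -0.000e+00]
time_s: 4.02
tool_pos: [0.5788, 0.1115, 0.0567]
tool_rot: [0.01, 0.694, 0.719, 0.01]
ft_force: [-0.0, -0.8, 0.7]
finger_gap: 0.0255
t 4.02 tcp [0.5788 0.1115 0.0567] R [[-0.035, 0.999, 0.029], [0.999, 0.035, 0.001], [-0.001, 0.029, -1.0]] F [-0.01 -0.78  0.69] gap 0.0255
[-1.5100e-02  3.6890e-01  1.7136e+00  1.1000e-03  1.0304e+00 -5.0900e-02] [-0.0008 -0.0089 -0.0034 -0.0005 -0.0005 -0.0002] [  0.   -43.24 -28.53   0.    -0.11  -0.  ]
time_s: 4.1
tool_pos: [0.5791, 0.1115, 0.0572]
tool_rot: [0.01, 0.694, 0.719, 0.01]
ft_force: [0.2, 0.3, -0.0]
finger_gap: 0.0255
t 4.10 tcp [0.5791 0.1115 0.0572] R [[-0.035, 0.999, 0.03], [0.999, 0.035, 0.001], [-0.001, 0.03, -1.0]] F [ 0.23  0.28 -0.04] gap 0.0255
[-1.5100e-02  3.6830e-01  1.7133e+00  1.1000e-03  1.0304e+00 -5.0900e-02] [-0.0004 -0.006  -0.0013  0.0001 -0.0008  0.0007] [ 2.000e-02 -4.319e+01 -2.847e+01  0.000e+00 -1.100e-01 -0.000e+00]
time_s: 4.18
tool_pos: [0.5793, 0.1115, 0.0574]
tool_rot: [0.011, 0.694, 0.719, 0.011]
ft_force: [0.5, -0.2, -0.8]
finger_gap: 0.0255
t 4.18 tcp [0.5793 0.1115 0.0574] R [[-0.035, 0.999, 0.03], [0.999, 0.035, 0.001], [-0.001, 0.03, -1.0]] F [ 0.54 -0.19 -0.84] gap 0.0255
[-1.5100e-02  3.6800e-01  1.7131e+00  1.1000e-03  1.0304e+00 -5.0900e-02] [ 0.0012 -0.0037 -0.0029  0.0007 -0.0003 -0.0006] [ 1.000e-02 -4.326e+01 -2.855e+01  0.000e+00 -1.200e-01 -0.000e+00]
```

```bash

python3 -m creep '0 -0.4 0 1.2 0 0; 0 -0.3 0 0 0 0; 0 0 0 0 0 0; 0 0 0 0 0 0'
python3 -c "
from h import *
go([.571,.111,.027],1.8)"
```

```text
time_s: 4.52
tool_pos: [0.5717, 0.1112, 0.0573]
tool_rot: [0.003, 0.695, 0.719, 0.002]
ft_force: [0.1, -1.4, 0.2]
finger_gap: 0.0254
t 4.52 tcp [0.5717 0.1112 0.0573] R [[-0.035, 0.999, 0.007], [0.999, 0.035, -0.0], [-0.001, 0.007, -1.0]] F [ 0.07 -1.4   0.16] gap 0.0254
shift cm [-0.01 -0.09  3.03] norm 3.03
rotvec deg [0.39 0.03 0.22] j [-0.02  0.37  1.71 -0.    1.05 -0.05]
```

```bash

python3 -m creep '0 -0.1 0.8 0.2 0 0; 0 -0.05 0.8 0.1 0 0; 0 -0.05 0.8 0.1 0 0; 0 0 0.6 0 0 0; 0 0 0 0 0 0'
python3 -c "
from h import *
go([.571,.111,.027],1.8)"
```

```text
time_s: 4.93
tool_pos: [0.569, 0.1111, 0.0236]
tool_rot: [-0.0, 0.695, 0.719, -0.001]
ft_force: [0.7, 0.3, 1.5]
finger_gap: 0.0256
t 4.93 tcp [0.569  0.1111 0.0236] R [[-0.035, 0.999, -0.002], [0.999, 0.035, -0.001], [-0.001, -0.002, -1.0]] F [0.67 0.3  1.53] gap 0.0256
shift cm [-0.01  0.2  -0.34] norm 0.4
rotvec deg [-0.1   0.03  0.22] j [-0.02  0.42  1.72 -0.    1.   -0.05]
```

Now the jaws straddle the bar. I'll close them.

```bash

python3 -m creep '0 0 0 0 0 0; 0 0 0 0 0 0; 0 0 0 0 0 0; 0 0 0 0 0 0' 1
python3 -c "
from h import *
show(); s=observe();d=snapshot('wrist');cv2.imwrite('pics/w4.png',d['frame'])"
```

```text
time_s: 5.27
tool_pos: [0.569, 0.1111, 0.0229]
tool_rot: [-0.001, 0.695, 0.719, -0.001]
ft_force: [0.8, 0.7, -2.3]
finger_gap: 0.0088
t 5.27 tcp [0.569  0.1111 0.0229] R [[-0.035, 0.999, -0.002], [0.999, 0.035, -0.0], [-0.0, -0.002, -1.0]] F [ 0.77  0.72 -2.29] gap 0.0088
```

View pics/w4.png

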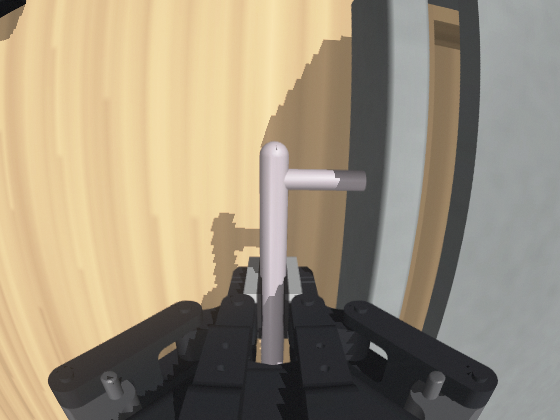

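The bar is gripped (gap 8.8 mm), so I'll pull along tool −y.

```bash

python3 -m creep '0 -1 0 0 0 0; 0 -1.5 0 0 0 0; 0 -2 0 0 0 0; 0 -2 0 0 0 0; 0 -2 0 0 0 0'
python3 -m creep '0 -2 0 0 0 0; 0 -1.5 0 0 0 0; 0 -1 0 0 0 0; 0 -0.5 0 0 0 0; 0 0 0 0 0 0'
python3 -c "
from h import *
show()"
```

```text
time_s: 5.73
tool_pos: [0.4864, 0.1089, 0.0229]
tool_rot: [0.002, 0.695, 0.719, 0.003]
ft_force: [1.1, 0.6, -0.2]
finger_gap: 0.0089
time_s: 6.15
tool_pos: [0.4319, 0.1075, 0.0229]
tool_rot: [0.002, 0.695, 0.719, 0.004]
ft_force: [-1.1, -0.5, -2.9]
finger_gap: 0.009
t 6.15 tcp [0.4319 0.1075 0.0229] R [[-0.033, 0.999, 0.009], [0.999, 0.033, 0.002], [0.002, 0.009, -1.0]] F [-1.1  -0.54 -2.88] gap 0.009
```

```bash

python3 -m creep '0 -0.6 0 0 0 0; 0 -0.4 0 0 0 0; 0 -0.3 0 0 0 0'
python3 -m creep '0 -0.4 0 0 0 0; 0 -0.4 0 0 0 0'
```

```text
time_s: 6.4
tool_pos: [0.4309, 0.1075, 0.023]
tool_rot: [0.013, 0.697, 0.717, 0.016]
ft_force: [10.9, 2.2, -15.2]
finger_gap: 0.0088
time_s: 6.57
tool_pos: [0.4313, 0.1075, 0.0231]
tool_rot: [0.02, 0.697, 0.716, 0.024]
ft_force: [19.7, 3.8, -24.3]
finger_gap: 0.009
```

Force builds with no further travel, after 138 mm plus the initial gap, so it's at the stop. I'll relax and release.

```bash

python3 -m creep '0 0 0 0 0 0; 0 0 0 0 0 0; 0 0 0 0 0 0' 0.7
python3 -c "
from h import *
go([.431,.1075,.12],1.8)
for n in ('top','side'):
  d=snapshot(n);cv2.imwrite('pics/%s1.png'%n,d['frame'])
"
```

```text
time_s: 6.82
tool_pos: [0.434, 0.1074, 0.0238]
tool_rot: [0.021, 0.697, 0.716, 0.025]
ft_force: [-0.0, 0.1, -0.1]
finger_gap: 0.0258
t 6.82 tcp [0.434  0.1074 0.0238] R [[-0.026, 0.998, 0.065], [1.0, 0.026, 0.007], [0.005, 0.065, -0.998]] F [-0.03  0.13 -0.09] gap 0.0258
shift cm [ 0.07  0.33 -9.62] norm 9.63
rotvec deg [ 3.74 -0.29 -0.29] j [-0.04  0.07  2.15  0.01  0.85 -0.07]
```

View pics/top1.png

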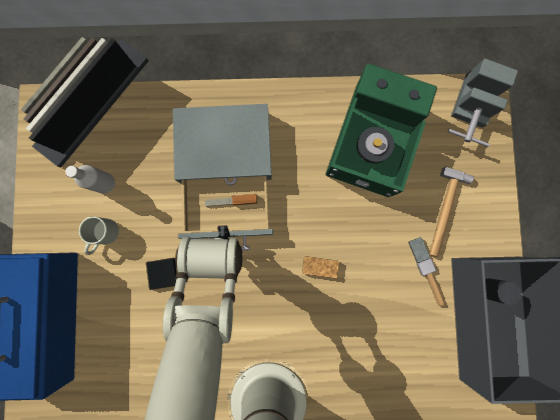

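The top view shows the drawer open. Inside it the wooden handle is at (243,200), the grey tongue at (217,203) pointing to +y, and the ring at (230,181). I'll lift straight up.

```bash

python3 -m creep '0 0.1 -1.5 0.5 0 0; 0 0.1 -2 0.7 0 0; 0 0.1 -3 0.7 0 0; 0 0 -4 0 0 0; 0 0 -4 0 0 0'
python3 -m creep '0 3.5 -2 0 0 0; 0 3.5 0 0 0 0; -2 1 0 0 0 0;0 0 0 0 0 0;0 0 0 0 0 0'
python3 -c "
from h import *
go([.51,.06,.18],1.8)
s=observe()
d=snapshot('wrist');cv2.imwrite('pics/w5.png',d['frame'])
d=snapshot('top');crop(d,165,160,285,260,5,'t5.png')
"
```

```text
time_s: 7.33
tool_pos: [0.4225, 0.1067, 0.1645]
tool_rot: [-0.001, 0.698, 0.716, 0.004]
ft_force: [1.8, 0.2, 0.7]
finger_gap: 0.0254
time_s: 7.75
tool_pos: [0.5109, 0.0887, 0.2014]
tool_rot: [0.009, 0.697, 0.717, 0.012]
ft_force: [-1.6, 0.2, -0.6]
finger_gap: 0.0258
t 7.75 tcp [0.5109 0.0887 0.2014] R [[-0.028, 0.999, 0.03], [1.0, 0.028, 0.006], [0.005, 0.03, -1.0]] F [-1.58  0.19 -0.63] gap 0.0258
shift cm [-2.88 -0.24  2.12] norm 3.58
rotvec deg [ 1.71 -0.28 -0.17] j [-0.07  0.01  1.81  0.01  1.29 -0.1 ]
```

View pics/w5.png

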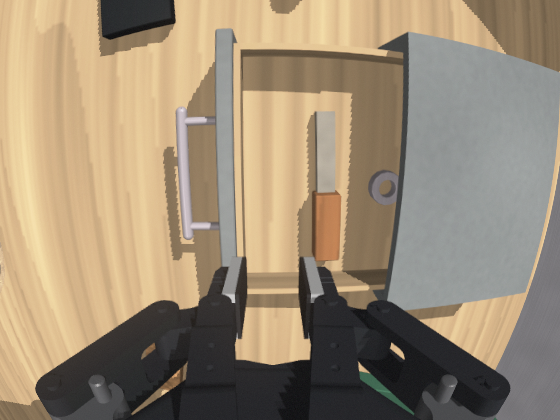

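View pics/t5.png

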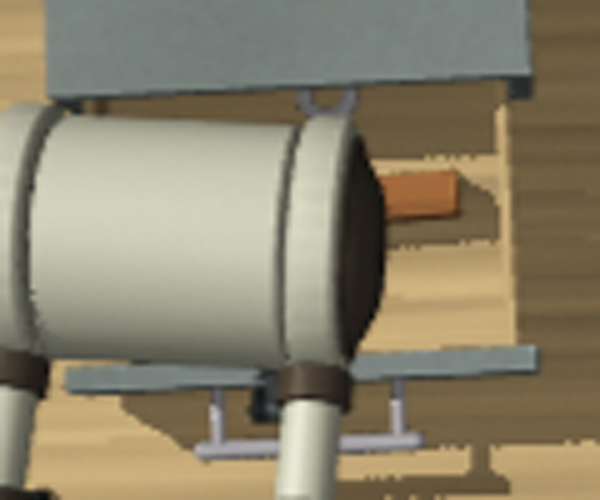

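The wrist view shows the wooden handle at x 314–340, y 192–260, the tongue above it ending at (325,112), the ring at (385,187), and the drawer bar at (182,110)–(188,237).

```bash
python3 - <<'E'
from h import *
s=observe(); d=snapshot('wrist'); f=d['frame']
hsv=cv2.cvtColor(f,cv2.COLOR_BGR2HSV); m=cv2.inRange(hsv,(3,150,60),(14,255,255)); m[:170]=0;m[270:]=0;m[:,:290]=0;m[:,360:]=0
c=max(cv2.findContours(m,0,1)[0],key=cv2.contourArea); r=cv2.minAreaRect(c); b=cv2.boxPoints(r); print(r)
P=np.array([plane(d,*p,.046,s) for p in b]); print(P.round(4),P.mean(0))
for p in [(317,112),(334,112),(317,190),(334,190)]: print(p,plane(d,*p,.034,s).round(4))
for p in [(182,110),(188,237)]: print("bar",plane(d,*p,.044,s).round(4))
t=snapshot('top'); 
for p in [(378,190),(457,172),(459,213)]: print("top h",plane(t,165+p[0]/5,160+p[1]/5,.046).round(4))
print([plane(t,165+u/5,160+v/5,.044).round(4) for u,v in [(200,452),(420,438)]])
E
```

```text
Traceback (most recent call last):
ValueError: max() iterable argument is empty
```

```bash
python3 - <<'E'
from h import *
s=observe(); d=snapshot('wrist'); f=d['frame']
hsv=cv2.cvtColor(f,cv2.COLOR_BGR2HSV); print(hsv[225,327],hsv[150,325],hsv[225,280])
cc=hsv[225,327].astype(int)
m=cv2.inRange(hsv,(0,int(cc[1])-50,int(cc[2])-60),(int(cc[0])+3,255,255)); m[:170]=0;m[270:]=0;m[:,:290]=0;m[:,360:]=0
c=max(cv2.findContours(m,0,1)[0],key=cv2.contourArea); r=cv2.minAreaRect(c); b=cv2.boxPoints(r); print(r)
P=np.array([plane(d,*p,.046,s) for p in b]); print(P.round(4),P.mean(0))
for p in [(317,112),(334,112),(317,190),(334,190)]: print(p,plane(d,*p,.034,s).round(4))
for p in [(182,110),(188,237)]: print("bar",plane(d,*p,.044,s).round(4))
t=snapshot('top'); 
for p in [(378,190),(457,172),(459,213)]: print("top h",plane(t,165+p[0]/5,160+p[1]/5,.046).round(4))
print([plane(t,165+u/5,160+v/5,.044).round(4) for u,v in [(200,452),(420,438)]])
E
```

```text
[ 13 141 190] [ 18  32 182] [ 19  84 231]
((329.5, 226.0), (25.0, 72.0), 0.0)
[[0.5626 0.0211 0.046 ]
 [0.5569 0.0964 0.046 ]
 [0.5814 0.0972 0.046 ]
 [0.5891 0.021  0.046 ]] [0.57249258 0.05893234 0.046     ]
(317, 112) [0.5549 0.1701 0.034 ]
(334, 112) [0.5714 0.1711 0.034 ]
(317, 190) [0.559  0.0937 0.034 ]
(334, 190) [0.5763 0.0943 0.034 ]
bar [0.4286 0.1697 0.044 ]
bar [0.4311 0.0449 0.044 ]
top h [0.5731 0.0662 0.046 ]
top h [0.5824 0.0209 0.046 ]
top h [0.5589 0.0201 0.046 ]
[array([0.4266, 0.1687, 0.044 ]), array([0.4319, 0.0443, 0.044 ])]
```

Bar travel measured by the wrist camera is about 141 mm plus an initial gap of about 9 mm, which matches the stop. The stick's handle middle is near (0.572, 0.058), with yaw about 94°. I'll move above a grip point at (0.571, 0.067).

```bash

python3 -m creep '-1 3 1 1 0 1; -1 3 1 0.5 0 1; 0 0 2 0 0 0; 0 0 2 0 0 0; 0 0 0 0 0 0' 0.55
python3 -m creep '0 0 0 0 0 0;0 0 0 0 0 0'
python3 -c "
from h import *
go([.571,.067,.1],3.8)
s=observe()
d=snapshot('wrist');cv2.imwrite('pics/w6.png',d['frame'])
"
```

```text
time_s: 8.42
tool_pos: [0.5682, 0.0728, 0.1379]
tool_rot: [-0.003, 0.708, 0.706, 0.001]
ft_force: [0.4, -0.6, -0.4]
finger_gap: 0.0383
time_s: 8.58
tool_pos: [0.5667, 0.0735, 0.1374]
tool_rot: [-0.004, 0.708, 0.706, 0.0]
ft_force: [-1.2, 0.5, -0.2]
finger_gap: 0.0381
t 8.58 tcp [0.5667 0.0735 0.1374] R [[0.003, 1.0, -0.006], [1.0, -0.003, 0.006], [0.006, -0.006, -1.0]] F [-1.15  0.47 -0.17] gap 0.0381
shift cm [-0.67  0.46  3.74] norm 3.82
rotvec deg [-0.32 -0.38 -3.96] j [-0.09  0.24  1.69  0.01  1.21 -0.09]
```

View pics/w6.png

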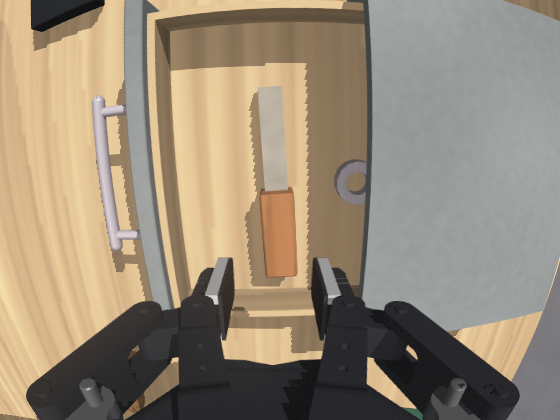

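The wrist view shows the handle from (277,190) to (280,276), between the jaws. It needs a turn of −4°.

```bash
python3 - <<'E'
from h import *
s=observe(); d=snapshot('wrist')
for p in [(261,192),(293,189),(266,277),(297,276)]: print(plane(d,*p,.046,s).round(4))
for p in [(259,88),(282,87),(265,190),(287,188)]: print(plane(d,*p,.034,s).round(4))
E
python3 -m creep '-0.6 0.4 1.5 0 0 -3.5; 0 0 1 0 0 0; 0 0 1 0 0 0; 0 0 0 0 0 0;0 0 0 0 0 0'
python3 -c "
from h import *
go([.571,.067,.022],3.8)
"
```

```text
[0.5589 0.0925 0.046 ]
[0.5827 0.0949 0.046 ]
[0.562  0.0214 0.046 ]
[0.5874 0.0222 0.046 ]
[0.5574 0.1702 0.034 ]
[0.5746 0.1709 0.034 ]
[0.5615 0.0913 0.034 ]
[0.5787 0.0929 0.034 ]
time_s: 9.1
tool_pos: [0.574, 0.0684, 0.1075]
tool_rot: [0.0, 0.686, 0.727, 0.004]
ft_force: [1.0, 0.4, -0.0]
finger_gap: 0.0385
t 9.10 tcp [0.574  0.0684 0.1075] R [[-0.058, 0.998, 0.006], [0.998, 0.058, 0.006], [0.005, 0.006, -1.0]] F [ 0.96  0.43 -0.04] gap 0.0385
shift cm [-0.16 -0.36  8.55] norm 8.56
rotvec deg [ 0.35 -0.31 -0.49] j [-0.09  0.29  1.7   0.01  1.15 -0.15]
```

```bash

python3 -m creep '-0.1 -0.2 1 0 0 0; 0 -0.1 1.5 0.2 0 0; 0 0 1.5 0 0 0; 0 0 1.2 0 0 0; 0 0 0 0 0 0'
python3 -c "
from h import *
go([.572,.067,.022],3.1)
s=observe()
d=snapshot('wrist');cv2.imwrite('pics/w7.png',d['frame'])
"
```

```text
time_s: 9.52
tool_pos: [0.5723, 0.0678, 0.0547]
tool_rot: [0.001, 0.687, 0.727, 0.004]
ft_force: [-0.3, 0.4, -0.8]
finger_gap: 0.0386
t 9.52 tcp [0.5723 0.0678 0.0547] R [[-0.056, 0.998, 0.007], [0.998, 0.056, 0.005], [0.005, 0.007, -1.0]] F [-0.34  0.36 -0.83] gap 0.0386
shift cm [-0.1  -0.06  3.27] norm 3.27
rotvec deg [ 0.42 -0.27  0.11] j [-0.09  0.36  1.73  0.01  1.04 -0.15]
```

View pics/w7.png

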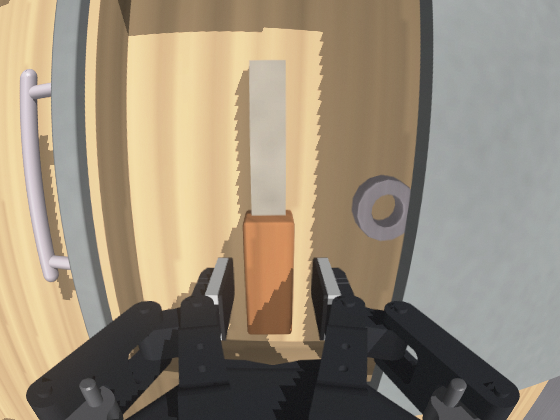

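The handle (244–293) is centred between the jaws (about 230 and 316), and the stick is aligned vertically at column 268. Descending.

```bash

python3 -m creep '0 0 1 0 0 0; 0 0 0.9 0.1 0 0; 0 0 0.7 0 0 0; 0 0 0.3 0 0 0; 0 0 0 0 0 0'
python3 -c "
from h import *
go([.572,.067,.022],3.1)
"
```

```text
time_s: 9.98
tool_pos: [0.5749, 0.0679, 0.026]
tool_rot: [0.002, 0.687, 0.727, 0.005]
ft_force: [-0.7, -0.1, 1.6]
finger_gap: 0.0383
t 9.98 tcp [0.5749 0.0679 0.026 ] R [[-0.056, 0.998, 0.01], [0.998, 0.056, 0.005], [0.004, 0.01, -1.0]] F [-0.68 -0.11  1.57] gap 0.0383
shift cm [-0.07 -0.3   0.4 ] norm 0.5
rotvec deg [ 0.59 -0.23  0.11] j [-0.09  0.41  1.74  0.01  0.99 -0.15]
```

```bash

python3 -m creep '0 -0.2 0.2 0.4 -0.2 0; 0 0 0.1 0 0 0; 0 0 0 0 0 0'
python3 -c "
from h import *
go([.572,.067,.022],3.1)
"
```

```text
time_s: 10.23
tool_pos: [0.573, 0.0677, 0.0229]
tool_rot: [0.001, 0.687, 0.727, 0.001]
ft_force: [1.2, -0.1, 0.1]
finger_gap: 0.0387
t 10.23 tcp [0.573  0.0677 0.0229] R [[-0.056, 0.998, 0.003], [0.998, 0.056, 0.0], [0.0, 0.003, -1.0]] F [ 1.16 -0.11  0.15] gap 0.0387
shift cm [-0.07 -0.11  0.09] norm 0.16
rotvec deg [ 0.17 -0.    0.1 ] j [-0.09  0.41  1.74  0.    0.99 -0.15]
```

```bash

python3 -m creep '0 0 0 0 0 0; 0 0 0 0 0 0; 0 0 0 0 0 0; 0 0 0 0 0 0' 1
python3 -m creep '0 0 -0.8 0 0 0; 0 0 -1.5 0 0 0; 0 0 -2 0 0 0; 0 0 -2.5 0 0 0; 0 0 -1.5 0 0 0'
python3 -c "
from h import *
go([.45,-.1,.2],-110)
s=observe()
d=snapshot('wrist');cv2.imwrite('pics/w8.png',d['frame'])
"
```

```text
time_s: 10.57
tool_pos: [0.5739, 0.0677, 0.024]
tool_rot: [0.002, 0.687, 0.727, 0.002]
ft_force: [0.9, 0.4, -0.3]
finger_gap: 0.0249
time_s: 10.98
tool_pos: [0.5691, 0.068, 0.1064]
tool_rot: [-0.003, 0.687, 0.727, -0.002]
ft_force: [0.5, -0.3, -0.9]
finger_gap: 0.0253
t 10.98 tcp [0.5691 0.068  0.1064] R [[-0.056, 0.998, -0.006], [0.998, 0.056, 0.001], [0.001, -0.006, -1.0]] F [ 0.52 -0.31 -0.92] gap 0.0253
shift cm [-16.1  -12.88  -9.3 ] norm 22.62
rotvec deg [ -0.32   0.31 113.19] j [-0.09  0.29  1.71  0.    1.15 -0.15]
```

View pics/w8.png

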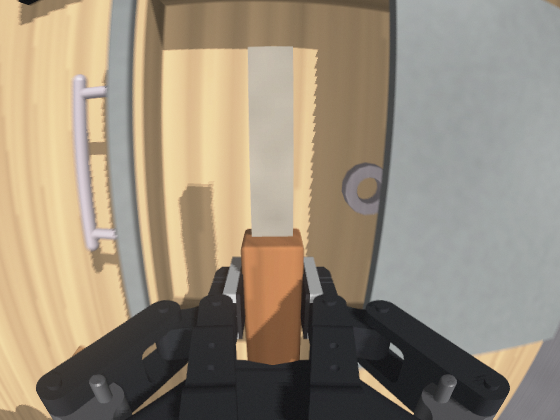

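The stick is lifted with its tongue straight at column 271 and its shadow detached. I'll raise it and move to the standoff, then turn.

```bash

python3 -m creep '0 0 -3 0 0 0; 0 0 -3 0 0 0; -1.5 -1 -1 0 0 2; -3 -1.2 0 0 0 3; -3 -1.2 0 0 0 3' 1
python3 -m creep '-3 -1.2 0 0 0 3; -3 -0.8 0 0 0 3; -3 -0.8 0 0 0 3; -3 -0.2 0 0 0 3; -3 0 0 0 0 3'
python3 -c "
from h import *
go([.468,-.226,.19],-110)"
```

```text
time_s: 11.45
tool_pos: [0.5382, -0.0051, 0.184]
tool_rot: [0.0, 0.735, 0.678, 0.001]
ft_force: [0.6, -0.5, -0.9]
finger_gap: 0.0249
time_s: 11.87
tool_pos: [0.4763, -0.1529, 0.1837]
tool_rot: [0.001, 0.82, 0.572, 0.002]
ft_force: [0.2, 0.4, -0.7]
finger_gap: 0.0248
t 11.87 tcp [ 0.4763 -0.1529  0.1837] R [[0.346, 0.938, 0.005], [0.938, -0.346, 0.001], [0.002, 0.004, -1.0]] F [ 0.24  0.43 -0.72] gap 0.0248
shift cm [-7.14  1.75 -0.64] norm 7.38
rotvec deg [ 8.000e-02 -2.900e-01  8.977e+01] j [-0.55  0.    1.86  0.    1.28 -0.2 ]
```

```bash

python3 -m creep '-3 0.5 0 0 0 6; -2 1 0 0 0 6; 0 0 0 0 0 6; 0 0 0 0 0 6; 0 0 0 0 0 6'
python3 -m creep '0 0 0 0 0 6; 0 0 0 0 0 6; 0 0 0 0 0 6; 0 0 0 0 0 6; 0 0 0 0 0 6'
python3 -m creep '0 0 0 0 0 5; 0 0 0 0 0 5; 0 0 0 0 0 5; 0 0 0 0 0 4; 0 0 0 0 0 0'
python3 -m creep '0 0 0 0 0 0;0 0 0 0 0 0'
python3 -c "
from h import *
go([.468,-.226,.19],-110)
s=observe()
for n in ('top','side','wrist'):
  d=snapshot(n);cv2.imwrite('pics/%s9.png'%n,d['frame'])
"
```

```text
time_s: 12.28
tool_pos: [0.4664, -0.214, 0.1822]
tool_rot: [0.001, 0.946, 0.324, 0.001]
ft_force: [0.2, -0.1, -0.7]
finger_gap: 0.0245
time_s: 12.7
tool_pos: [0.4647, -0.214, 0.18]
tool_rot: [-0.001, 0.999, 0.054, 0.0]
ft_force: [-0.7, 0.1, -0.1]
finger_gap: 0.0248
time_s: 13.12
tool_pos: [0.4634, -0.2131, 0.1779]
tool_rot: [-0.001, 0.992, -0.122, -0.001]
ft_force: [0.2, -0.3, -0.6]
finger_gap: 0.025
time_s: 13.28
tool_pos: [0.463, -0.2129, 0.1773]
tool_rot: [-0.002, 0.993, -0.121, -0.001]
ft_force: [0.4, 0.5, -0.5]
finger_gap: 0.0248
t 13.28 tcp [ 0.463  -0.2129  0.1773] R [[0.971, -0.24, -0.002], [-0.24, -0.971, 0.004], [-0.003, -0.003, -1.0]] F [ 0.44  0.49 -0.5 ] gap 0.0248
shift cm [ 0.79  1.15 -1.28] norm 1.89
rotvec deg [-0.16  0.18  6.13] j [-0.67  0.04  1.83  0.    1.27  1.14]
```

View pics/wrist9.png

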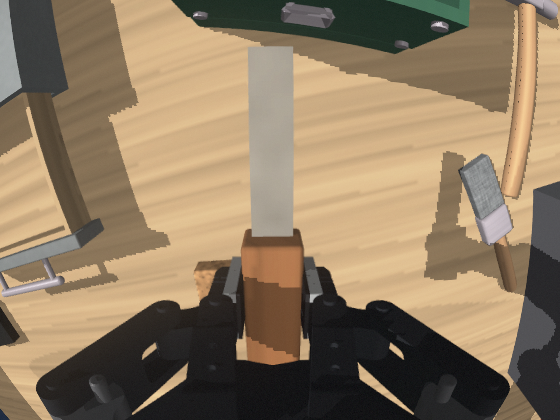

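View pics/side9.png

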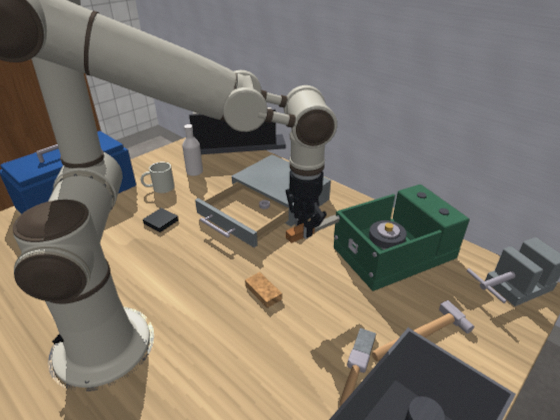

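View pics/top9.png

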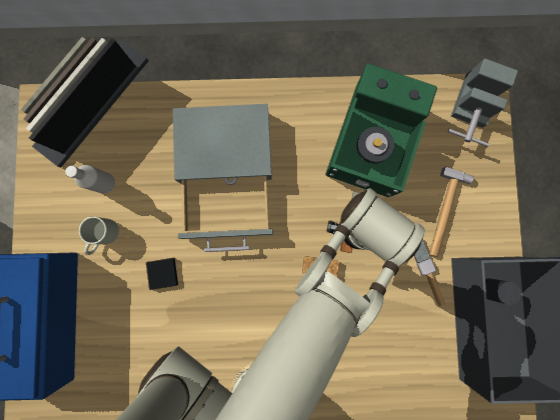

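The wrist view shows the lips near (307,15) just ahead of the tongue tip at (271,47), so the grinder still needs about 6° of turn. The other items are undisturbed. I'll finish the turn, back off and lower.

```bash

python3 -m creep '-1.5 0 0 0 0 5; -1.5 0.5 1 0 0 1; 0 0.5 1.5 0 0 0; 0 0 2 0 0 0; 0 0 2 0 0 0'
python3 -m creep '0 0 0.5 0 0 0; 0 0 0 0 0 0;0 0 0 0 0 0'
python3 -c "
from h import *
go([.447,-.218,.079],-110)
s=observe()
d=snapshot('wrist');cv2.imwrite('pics/w10.png',d['frame'])
"
```

```text
time_s: 13.85
tool_pos: [0.4337, -0.2168, 0.1164]
tool_rot: [0.002, 0.985, -0.173, 0.005]
ft_force: [0.2, 0.7, -0.9]
finger_gap: 0.0245
time_s: 14.1
tool_pos: [0.4314, -0.2151, 0.1078]
tool_rot: [-0.0, 0.985, -0.173, 0.001]
ft_force: [-0.4, -0.5, -1.2]
finger_gap: 0.0252
t 14.10 tcp [ 0.4314 -0.2151  0.1078] R [[0.94, -0.34, 0.002], [-0.34, -0.94, -0.0], [0.002, -0.001, -1.0]] F [-0.42 -0.5  -1.16] gap 0.0252
shift cm [ 1.56 -0.25  2.88] norm 3.29
rotvec deg [-0.03 -0.14  0.1 ] j [-0.71  0.05  1.97  0.    1.12  1.2 ]
```

View pics/w10.png

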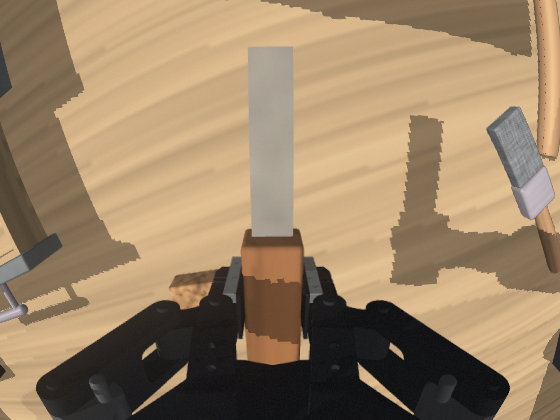

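The window is out of view this low, so I'll measure it from the previous picture, wrist9, using that pose.

```bash
python3 - <<'E'
import cv2
f=cv2.imread('pics/wrist9.png')[0:60,170:480]; cv2.imwrite('pics/w9c.png',cv2.resize(f,None,fx=2.5,fy=2.5,interpolation=2))
f=cv2.imread('pics/side9.png')[190:290,270:430]; cv2.imwrite('pics/s9c.png',cv2.resize(f,None,fx=5,fy=5,interpolation=2))
E
```

```text
(no output)
```

View pics/w9c.png

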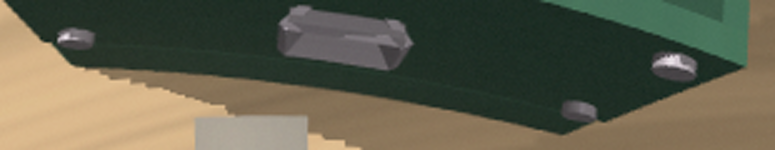

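View pics/s9c.png

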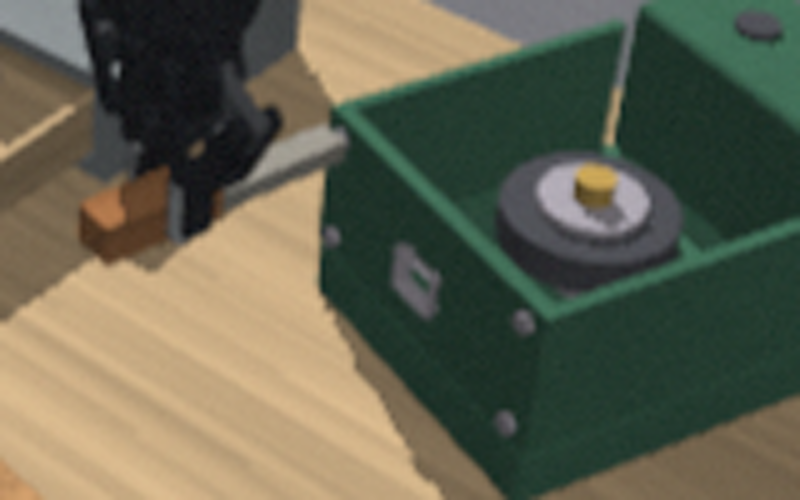

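```bash
python3 - <<'E'
from h import *
d=snapshot('wrist')
s={"tool_pos":np.array([.463,-.2129,.1773]),"tool_rot":None}
Rm=np.array([[0.971,-0.24,-0.002],[-0.24,-0.971,0.004],[-0.003,-0.003,-1.0]]); q=R.from_matrix(Rm).as_quat(); s["tool_rot"]=np.r_[q[3],q[:3]]
f=lambda u,v,z: plane(d,170+u/2.5,v/2.5,z,s).round(4)
print("corner R",f(745,65,.135))
a=f(278,45,.085);b=f(412,44,.085); print("mouth",a,b,(a+b)/2)
b1=f(75,38,.11);print(b1, f(675,65,.11), "low",f(580,110,.05))
# bottom mouth edge z=.085-.013
print("bot mouth",f(287,56,.072),f(402,70,.072))
g=np.array([np.cos(np.radians(-20)),np.sin(np.radians(-20))])
# expected lip pixels for hypothesised window
for w in [(.602,-.275),(.604,-.277),(.600,-.277)]:
  P=[]
  n=np.array([-g[1],g[0]])
  for dy,dz in [(16,13),(-16,13),(16,-13),(-16,-13)]:
    P.append(np.r_[np.array(w)-g*.008+n*dy/1000,.085+dz/1000])
  p=proj(d,P,s); print(w,((p-[170,0])*2.5).round(0).tolist())
t=snapshot('top')
E
```

```text
corner R [ 0.5719 -0.3672  0.135 ]
mouth [ 0.6051 -0.2538  0.085 ] [ 0.5978 -0.2918  0.085 ] [ 0.60145 -0.2728   0.085  ]
[ 0.6145 -0.2015  0.11  ] [ 0.5775 -0.3606  0.11  ] low [ 0.5754 -0.3542  0.05  ]
bot mouth [ 0.6047 -0.2568  0.072 ] [ 0.5933 -0.2899  0.072 ]
(0.602, -0.275) [[296.0, 46.0], [413.0, 63.0], [292.0, 70.0], [397.0, 84.0]]
(0.604, -0.277) [[301.0, 38.0], [418.0, 55.0], [297.0, 62.0], [402.0, 77.0]]
(0.6, -0.277) [[305.0, 51.0], [422.0, 68.0], [300.0, 74.0], [405.0, 89.0]]
```

```bash

python3 -m creep '0 -0.2 0.8 0 0 0; 0 0 0.8 0 0 0; 0 0 0.6 0 0 0; 0 0 0.3 0 0 0; 0 0 0 0 0 0'
python3 - <<'E'
from h import *
s,T=show(); d=snapshot('wrist'); H=np.array(d["hand_eye"])
def tl(u,v,z):
    o,r=ray(d,u,v,s); o=T[:3,:3].T@(o-T[:3,3]); r=T[:3,:3].T@r; return (o+r*(z-o[2])/r[2]).round(4)
for p in [(249,47),(293,47),(252,235),(292,235)]: print(p,tl(*p,-.010))
for p in [(242,232),(302,232)]: print(p,tl(*p,-.022))
go([.447,-.218,.079],-110)
for n in ('side','top'):
  e=snapshot(n); cv2.imwrite('pics/%s11.png'%n,e['frame'])
crop(e,300,150,440,270,5,'t11c.png')
d=snapshot('side');crop(d,260,180,400,280,5,'s11c.png')
E
```

```text
time_s: 14.67
tool_pos: [0.4348, -0.2148, 0.0838]
tool_rot: [0.002, 0.985, -0.173, 0.005]
ft_force: [-0.7, 0.4, -0.3]
finger_gap: 0.0248
t 14.67 tcp [ 0.4348 -0.2148  0.0838] R [[0.94, -0.34, 0.008], [-0.34, -0.94, -0.005], [0.01, 0.002, -1.0]] F [-0.68  0.38 -0.31] gap 0.0248
(249, 47) [ 0.1045 -0.0096 -0.01  ]
(293, 47) [ 0.1045  0.0081 -0.01  ]
(252, 235) [ 0.0244 -0.0091 -0.01  ]
(292, 235) [ 0.0245  0.0085 -0.01  ]
(242, 232) [ 0.0304 -0.0123 -0.022 ]
(302, 232) [ 0.0304  0.0117 -0.022 ]
t 14.72 tcp [ 0.4348 -0.2148  0.084 ] R [[0.94, -0.34, 0.008], [-0.34, -0.94, -0.005], [0.01, 0.002, -1.0]] F [-0.12 -0.13 -1.19] gap 0.025
shift cm [ 1.25 -0.11  0.51] norm 1.35
rotvec deg [ 0.12 -0.56  0.13] j [-0.71  0.09  1.98  0.    1.06  1.21]
```

View pics/s11c.png

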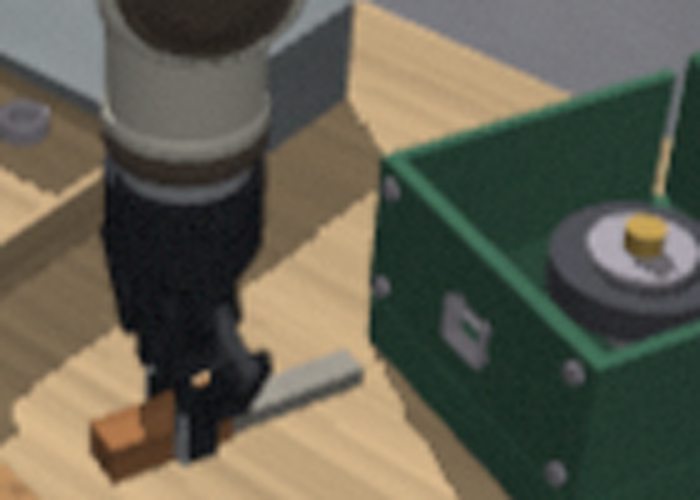

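View pics/t11c.png

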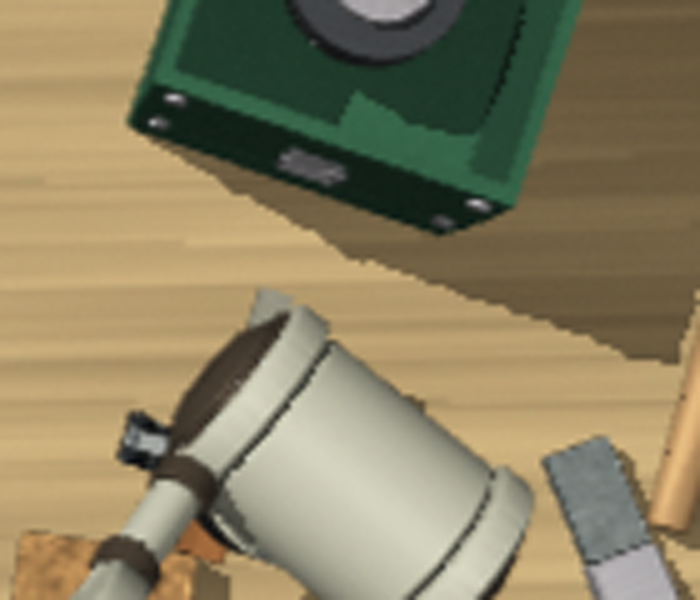

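```bash
python3 - <<'E'
from h import *
s,T=show(); d=snapshot('side'); t=snapshot('top')
tp=lambda x,y,z:(T@[x,y,z,1])[:3]
print("side tip corners",((proj(d,[tp(.104,-.0095,-.01),tp(.104,.0085,-.01),tp(.104,.0085,.002)])-[260,180])*5).round(0).tolist())
print("top tip corners",((proj(t,[tp(.104,-.0095,-.01),tp(.104,.0085,-.01)])-[300,150])*5).round(0).tolist())
g=np.array([np.cos(np.radians(-20)),np.sin(np.radians(-20))]);n=np.array([-g[1],g[0]])
for w in [(.605,-.275),(.603,-.275)]:
  W=lambda a,l,z: np.r_[np.array(w)+g*a+n*l,z]
  P=[W(-.008,.016,.098),W(-.008,-.016,.098),W(-.008,-.016,.072),W(-.008,.016,.072),W(0,.1,.135),W(0,-.1,.135)]
  print(w,"side",((proj(d,P)-[260,180])*5).round(0).tolist())
  print(w,"top",((proj(t,P)-[300,150])*5).round(0).tolist())
E
```

```text
t 14.87 tcp [ 0.4354 -0.2153  0.085 ] R [[0.94, -0.34, 0.01], [-0.34, -0.94, -0.007], [0.012, 0.003, -1.0]] F [-0.52  0.69 -0.57] gap 0.0251
side tip corners [[342.0, 343.0], [361.0, 363.0], [359.0, 380.0]]
top tip corners [[262.0, 284.0], [294.0, 294.0]]
(0.605, -0.275) side [[441.0, 294.0], [476.0, 328.0], [471.0, 365.0], [437.0, 330.0], [374.0, 153.0], [597.0, 366.0]]
(0.605, -0.275) top [[286.0, 161.0], [342.0, 180.0], [332.0, 187.0], [277.0, 169.0], [153.0, 85.0], [516.0, 206.0]]
(0.603, -0.275) side [[439.0, 295.0], [473.0, 330.0], [468.0, 367.0], [434.0, 332.0], [371.0, 154.0], [594.0, 368.0]]
(0.603, -0.275) top [[286.0, 165.0], [342.0, 183.0], [332.0, 190.0], [277.0, 172.0], [153.0, 89.0], [517.0, 210.0]]
```

Projections and pictures agree to 1–2 mm laterally: the tip corners are at side crop (343,350) and (362,368), and the window mouth is at (447,292)–(488,368). Next I'll fix the pitch and lower to a TCP height of 0.081.

```bash

python3 -m creep '0 0 0.2 0 -0.5 0; 0 0 0.2 0 0 0; 0 0 0.1 0 0 0; 0 0 0 0 0 0; 0 0 0 0 0 0'
cat >> h.py <<'E'
G=np.array([np.cos(np.radians(-20)),np.sin(np.radians(-20)),0]);N=np.array([-G[1],G[0],0])
def tip(W=(.606,-.2755,.085)):
    s,T=show(); p=(T@[.104,-.0005,-.004,1])[:3]; d=p-np.array(W)
    Rg=np.c_[G,-N,[0,0,-1]]; 
    print("tip rel window mm: in %.1f left %.1f up %.1f"%(1e3*d@G,1e3*d@N,1e3*d[2]),"rotvec to straight",np.degrees(R.from_matrix(T[:3,:3].T@Rg).as_rotvec()).round(2),"torque",s["ft_torque"].round(2)); return s,T
E
python3 -c "
from h import *
tip()"
```

```text
time_s: 15.38
tool_pos: [0.436, -0.2159, 0.0803]
tool_rot: [0.002, 0.985, -0.173, 0.001]
ft_force: [0.3, -0.0, -1.0]
finger_gap: 0.0243
t 15.38 tcp [ 0.436  -0.2159  0.0803] R [[0.94, -0.34, 0.002], [-0.34, -0.94, -0.005], [0.004, 0.004, -1.0]] F [ 0.33 -0.05 -0.98] gap 0.0243
tip rel window mm: in -76.2 left -1.4 up -0.3 rotvec to straight [ 0.2  -0.2   0.12] torque [-0.01  0.05  0.04]
```

```bash

python3 -m creep '1 -0.05 0 0 0 0; 1.2 0 0 0 0 0; 1.2 0 0 0 0 0; 0.8 0 0 0 0 0; 0 0 0 0 0 0'
python3 -m creep '0 0 0 0 0 0; 0 0 0 0 0 0'
python3 -c "
from h import *
tip()
d=snapshot('wrist');cv2.imwrite('pics/w12.png',d['frame'])
d=snapshot('side');crop(d,280,200,380,275,7,'s12.png')"
```

```text
time_s: 15.8
tool_pos: [0.4766, -0.2298, 0.0801]
tool_rot: [0.002, 0.985, -0.173, 0.001]
ft_force: [0.6, 1.0, -1.2]
finger_gap: 0.0248
time_s: 15.97
tool_pos: [0.4763, -0.2296, 0.0798]
tool_rot: [0.002, 0.985, -0.173, 0.001]
ft_force: [0.5, 0.1, -0.4]
finger_gap: 0.0246
t 15.97 tcp [ 0.4763 -0.2296  0.0798] R [[0.94, -0.34, 0.0], [-0.34, -0.94, -0.003], [0.002, 0.003, -1.0]] F [ 0.54  0.06 -0.36] gap 0.0246
tip rel window mm: in -33.6 left -0.5 up -1.0 rotvec to straight [ 0.18 -0.09  0.12] torque [ 0.01  0.03 -0.02]
```

View pics/w12.png

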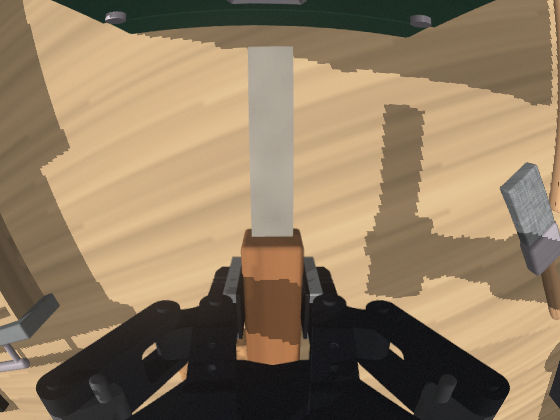

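View pics/s12.png

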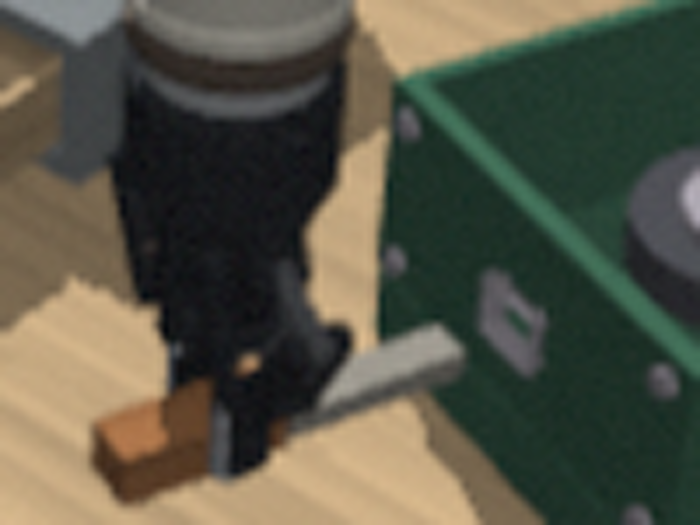

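The wrist view shows the guard's lower bolts at (116,17) and (420,20), the lips starting at columns 230–305 at the top edge, and the tongue at columns 249–293. I'll check the lateral offset with rays.

```bash
python3 - <<'E'
from h import *
s,T=show(); d=snapshot('wrist')
f=d['frame']; cv2.imwrite('pics/w13.png',cv2.resize(f[0:60,90:450],None,fx=2.2,fy=2.2,interpolation=2))
def tl(u,v,z):
    o,r=ray(d,u,v,s); o=T[:3,:3].T@(o-T[:3,3]); r=T[:3,:3].T@r; return (o+r*(z-o[2])/r[2]).round(4)
for z in (.02,.03): print(tl(116,18,z),tl(421,21,z))
print(tl(230,1,.006),tl(305,1,.006))
E
```

```text
t 16.07 tcp [ 0.4761 -0.2295  0.0798] R [[0.94, -0.34, 0.0], [-0.34, -0.94, -0.003], [0.001, 0.003, -1.0]] F [-0.44  1.25 -0.39] gap 0.0247
[ 0.1345 -0.0841  0.02  ] [0.132  0.0786 0.02  ]
[ 0.138  -0.0892  0.03  ] [0.1354 0.0834 0.03  ]
[ 0.1311 -0.0196  0.006 ] [0.1309 0.0146 0.006 ]
```

View pics/w13.png

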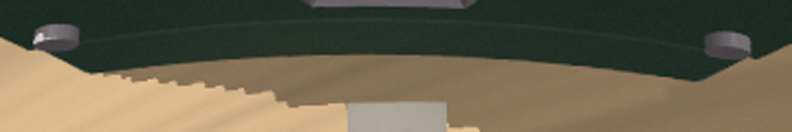

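```bash
python3 - <<'E'
from h import *
s,T=show(); d=snapshot('wrist')
def W(u,v,z): return plane(d,90+u/2.2,v/2.2,z,s)
def yaw(a,b): v=a-b; return np.degrees(np.arctan2(v[1],v[0])).round(2)-90
a=W(90,73,0);b=W(696,80,0); print(a,b,(a+b)/2,np.linalg.norm(a-b),yaw(a,b),((a+b)/2-[.606,-.2755,0])@N)
for z in (.03,.05):
  a=W(56,38,z);b=W(727,45,z); print(yaw(a,b),np.linalg.norm(a-b),((a+b)/2-[.606,-.2755,0])@N, ((a+b)/2-[.606,-.2755,0])@G)
E
```

```text
t 16.12 tcp [ 0.4761 -0.2295  0.0798] R [[0.94, -0.34, 0.0], [-0.34, -0.94, -0.003], [0.001, 0.003, -1.0]] F [-0.17 -0.16 -1.19] gap 0.0249
[ 0.64366357 -0.18206298  0.        ] [ 0.57379618 -0.36632751  0.        ] [ 0.60872987 -0.27419524  0.        ] 0.19706564546744798 -20.769999999999996 0.0021597431513752665
-20.790000000000006 0.19260641857746466 0.0024708028906739728 0.00634427436994098
-20.790000000000006 0.17267073327539195 0.0021559018312067657 -0.0006805120606334786
```

```bash

sed -i 's/np.radians(-20)/np.radians(-20.6)/g; s/W=(.606,-.2755,.085)/W=(.6078,-.274,.085)/' h.py
python3 -c "
from h import *
tip()"
python3 -m creep '0 -0.15 -0.05 0 0 0.4; 0 -0.1 0 0 0 0.2; 0 0 0 0 0 0; 0 0 0 0 0 0'
python3 -c "
from h import *
tip()"
```

```text
t 16.17 tcp [ 0.4762 -0.2296  0.0799] R [[0.94, -0.34, 0.001], [-0.34, -0.94, -0.003], [0.002, 0.003, -1.0]] F [-1.64 -0.09 -1.07] gap 0.0251
tip rel window mm: in -34.9 left -2.9 up -0.9 rotvec to straight [ 0.18 -0.1   0.71] torque [-0.03  0.03  0.04]
time_s: 16.5
tool_pos: [0.4765, -0.2266, 0.0805]
tool_rot: [0.002, 0.984, -0.179, 0.0]
ft_force: [0.0, 0.2, 0.2]
finger_gap: 0.025
t 16.50 tcp [ 0.4765 -0.2266  0.0805] R [[0.936, -0.351, 0.0], [-0.351, -0.936, -0.003], [0.001, 0.003, -1.0]] F [0.01 0.2  0.21] gap 0.025
tip rel window mm: in -35.6 left -1.3 up -0.4 rotvec to straight [ 0.17 -0.08  0.03] torque [0.   0.01 0.05]
```

```bash

python3 -m creep '0.6 -0.08 -0.03 0 0 0; 0.7 -0.02 0 0 0 0; 0.6 0 0 0 0 0; 0.3 0 0 0 0 0; 0 0 0 0 0 0'
python3 -m creep '0 0 0 0 0 0; 0 0 0 0 0 0'
python3 -c "
from h import *
tip()
d=snapshot('wrist');cv2.imwrite('pics/w14.png',d['frame'])
d=snapshot('side');crop(d,290,205,390,275,8,'s14.png')"
```

```text
time_s: 16.92
tool_pos: [0.5001, -0.2343, 0.081]
tool_rot: [0.002, 0.984, -0.179, 0.001]
ft_force: [-0.2, 0.1, -0.2]
finger_gap: 0.0247
time_s: 17.08
tool_pos: [0.5005, -0.2345, 0.0808]
tool_rot: [0.002, 0.984, -0.178, 0.001]
ft_force: [-0.5, 0.8, -1.6]
finger_gap: 0.0246
t 17.08 tcp [ 0.5005 -0.2345  0.0808] R [[0.936, -0.351, 0.001], [-0.351, -0.936, -0.004], [0.002, 0.003, -1.0]] F [-0.49  0.84 -1.63] gap 0.0246
tip rel window mm: in -10.4 left -0.2 up 0.1 rotvec to straight [ 0.18 -0.13  0.04] torque [-0.01  0.   -0.04]
```

View pics/w14.png

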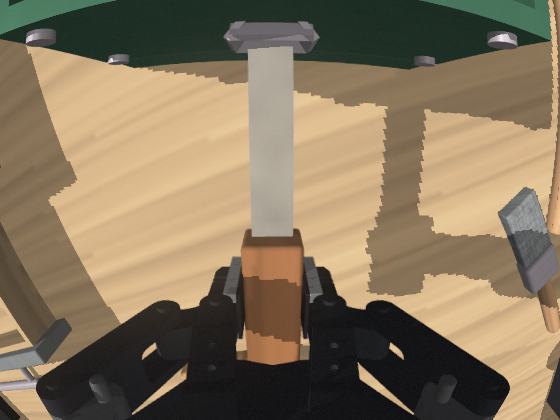

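View pics/s14.png

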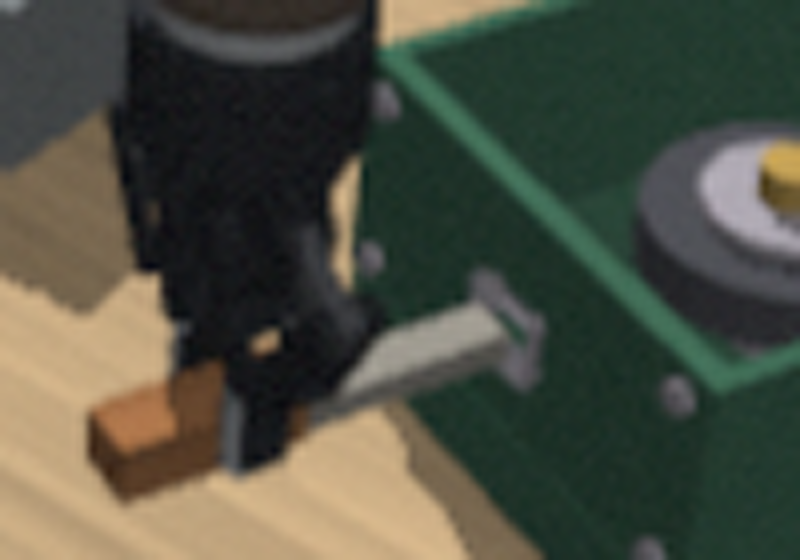

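The tongue (249–293) is centred on the lips (224–318), with both bolt pairs symmetric about column 271. Entering gently.

```bash

python3 -m creep '0.4 0 0 0 0 0.15; 0.4 0 0 0 0 0; 0.3 0 0 0 0 0; 0 0 0 0 0 0'
python3 -c "
from h import *
tip()"
```

```text
time_s: 17.52
tool_pos: [0.5111, -0.2385, 0.0808]
tool_rot: [0.002, 0.984, -0.18, 0.001]
ft_force: [1.0, -0.1, -1.3]
finger_gap: 0.0249
t 17.52 tcp [ 0.5111 -0.2385  0.0808] R [[0.935, -0.354, 0.001], [-0.354, -0.935, -0.003], [0.002, 0.003, -1.0]] F [ 1.03 -0.1  -1.35] gap 0.0249
tip rel window mm: in 1.0 left -0.5 up 0.0 rotvec to straight [ 0.17 -0.1  -0.14] torque [-0.03 -0.05 -0.04]
```

```bash

python3 -m creep '0.3 0 0 0 0 0; 0.4 0 0 0 0 0; 0.4 0 0 0 0 0; 0 0 0 0 0 0'
python3 -c "
from h import *
tip()
d=snapshot('wrist');cv2.imwrite('pics/w15.png',d['frame'])
d=snapshot('side');crop(d,290,205,390,275,8,'s15.png')"
```

```text
time_s: 17.85
tool_pos: [0.5227, -0.2429, 0.0809]
tool_rot: [0.002, 0.984, -0.18, 0.001]
ft_force: [0.5, -0.3, -0.7]
finger_gap: 0.025
t 17.85 tcp [ 0.5227 -0.2429  0.0809] R [[0.935, -0.354, 0.001], [-0.354, -0.935, -0.004], [0.002, 0.003, -1.0]] F [ 0.46 -0.29 -0.7 ] gap 0.025
tip rel window mm: in 13.4 left -0.6 up 0.1 rotvec to straight [ 0.18 -0.12 -0.15] torque [-0.02 -0.04  0.05]
```

View pics/w15.png

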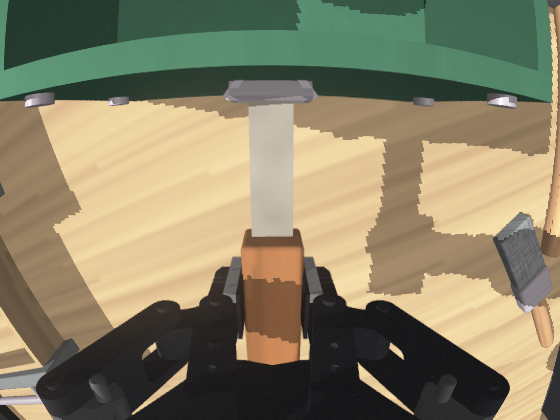

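View pics/s15.png

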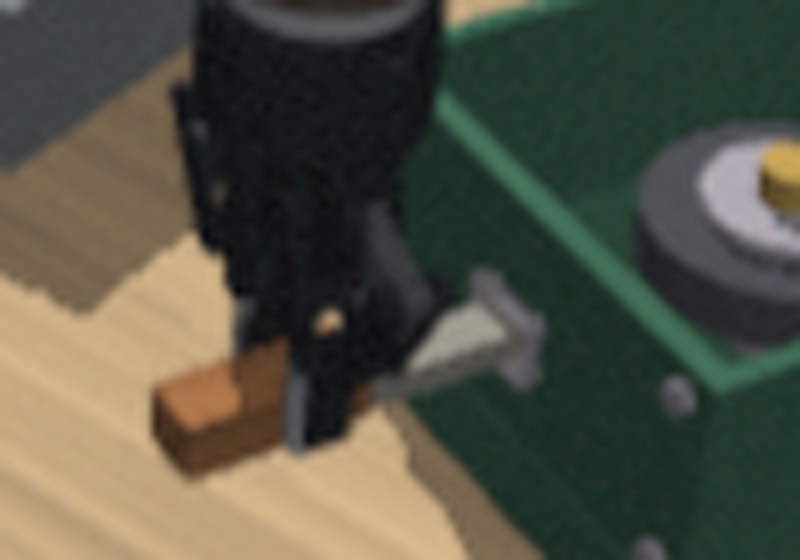

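The tongue is inside with force near zero and the bolt pairs still centred. The lip's front edge is at row 103, so I'll cross-check the depth with it.

```bash
python3 - <<'E'
from h import *
s,T=tip(); d=snapshot('wrist')
def tl(u,v,z):
    o,r=ray(d,u,v,s); o=T[:3,:3].T@(o-T[:3,3]); r=T[:3,:3].T@r; return (o+r*(z-o[2])/r[2]).round(4)
print("lip top edge",tl(235,102,-.017),tl(308,102,-.017), "lips w",tl(224,98,-.004),tl(315,98,-.004))
print("plate top outer",tl(270,66,-.054),"inner",tl(270,30,-.054))
crop(d,150,0,400,120,3,'w16.png')
E
python3 -m creep '0.4 0 0 0 0 0; 0.4 0 0 0 0 0; 0.3 0 0 0 0 0; 0.1 0 0 0 0 0; 0 0 0 0 0 0'
python3 -c "
from h import *
tip()
d=snapshot('wrist');cv2.imwrite('pics/w17.png',d['frame'])"
```

```text
t 17.95 tcp [ 0.5221 -0.2425  0.0807] R [[0.935, -0.354, 0.0], [-0.354, -0.935, -0.003], [0.001, 0.003, -1.0]] F [ 0.22 -0.45 -0.89] gap 0.0253
tip rel window mm: in 12.7 left -0.5 up -0.2 rotvec to straight [ 0.17 -0.06 -0.14] torque [ 0.03  0.01 -0.01]
lip top edge [ 0.0813 -0.0145 -0.017 ] [ 0.0813  0.0135 -0.017 ] lips w [ 0.0837 -0.0207 -0.004 ] [ 0.0836  0.0178 -0.004 ]
plate top outer [ 0.0898 -0.0008 -0.054 ] inner [ 0.1001 -0.0008 -0.054 ]
time_s: 18.42
tool_pos: [0.534, -0.247, 0.0805]
tool_rot: [0.001, 0.984, -0.18, 0.0]
ft_force: [0.9, -0.4, -1.1]
finger_gap: 0.0245
t 18.42 tcp [ 0.534  -0.247   0.0805] R [[0.935, -0.354, -0.0], [-0.354, -0.935, -0.003], [0.001, 0.003, -1.0]] F [ 0.87 -0.4  -1.13] gap 0.0245
tip rel window mm: in 25.4 left -0.5 up -0.5 rotvec to straight [ 0.16 -0.03 -0.15] torque [-0.04 -0.03 -0.04]
```

View pics/w16.png

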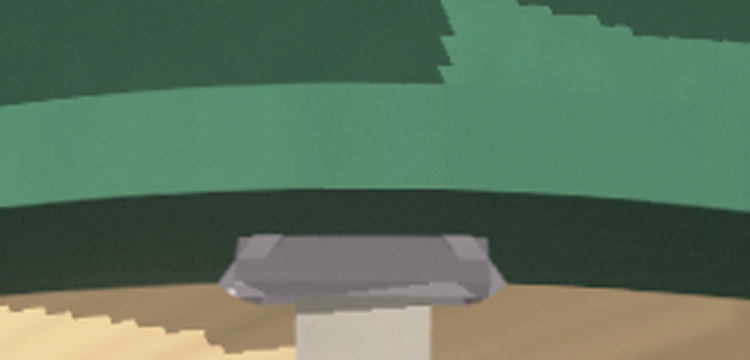

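View pics/w17.png

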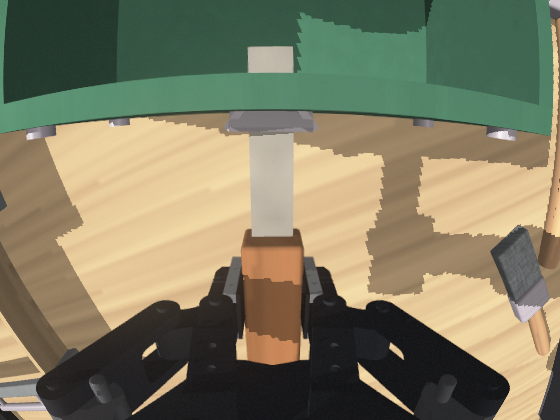

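The wrist camera puts the plate's outer edge at tool x 0.0898 with the tip at 0.104, so the true depth is about 1.5 mm more than the estimate. It's now about 27 mm and needs about 8 mm more.

```bash

python3 -m creep '0.3 0 -0.04 0 0 0; 0.3 0 0 0 0 0; 0.15 0 0 0 0 0; 0 0 0 0 0 0; 0 0 0 0 0 0'
python3 - <<'E'
from h import *
s,T=tip(); d=snapshot('wrist'); cv2.imwrite('pics/w18.png',d['frame']); crop(d,190,20,360,160,4,'w18c.png')
t=snapshot('top'); crop(t,320,110,440,220,5,'t18.png')
t=snapshot('side'); crop(t,320,190,450,290,6,'s18.png')
E
```

```text
time_s: 18.88
tool_pos: [0.5416, -0.2498, 0.0809]
tool_rot: [0.001, 0.984, -0.18, -0.0]
ft_force: [-0.1, 0.1, -1.5]
finger_gap: 0.0251
t 18.88 tcp [ 0.5416 -0.2498  0.0809] R [[0.935, -0.354, -0.001], [-0.354, -0.935, -0.003], [0.0, 0.003, -1.0]] F [-0.09  0.14 -1.55] gap 0.0251
tip rel window mm: in 33.5 left -0.4 up -0.1 rotvec to straight [ 0.15 -0.02 -0.15] torque [-0.01 -0.02  0.02]
```

View pics/w18c.png

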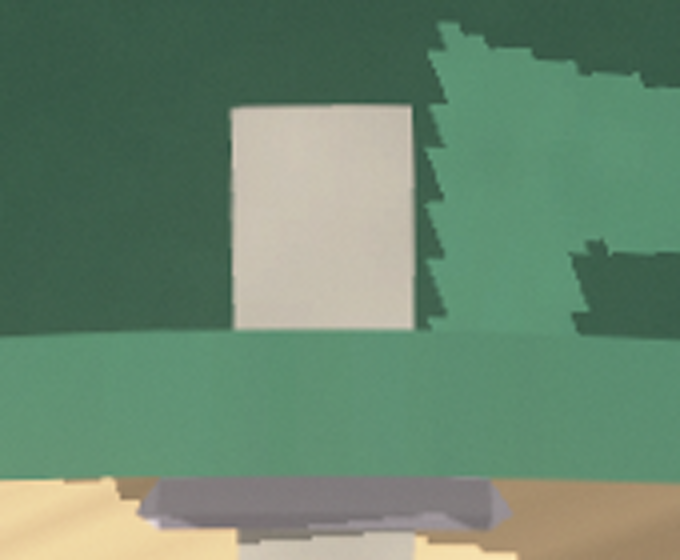

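View pics/t18.png

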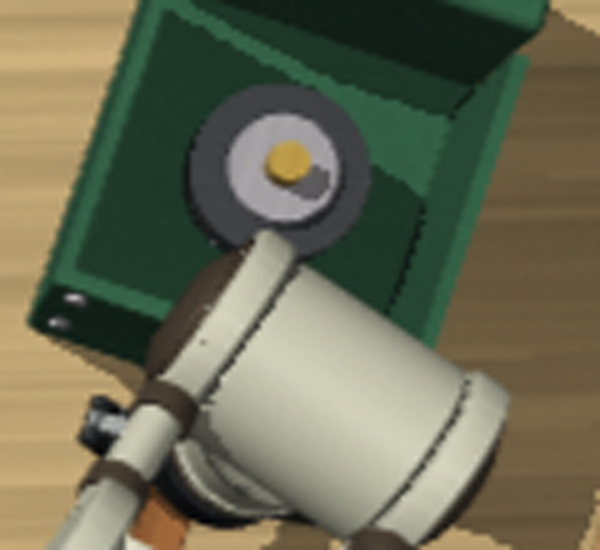

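View pics/s18.png

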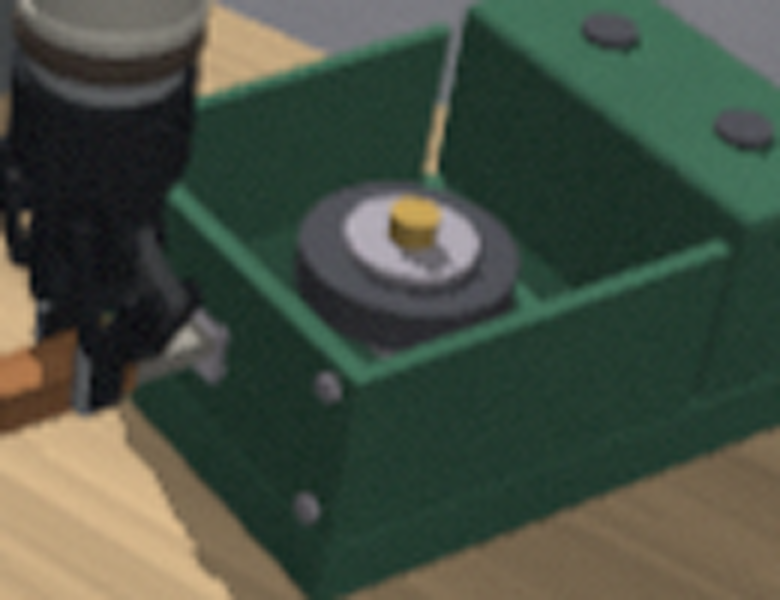

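```bash

python3 -m creep '0 0 0 0 0 0; 0 0 0 0 0 0; 0 0 0 0 0 0'
python3 - <<'E'
from h import *
s,T=tip(); d=snapshot('wrist'); cv2.imwrite('pics/w19.png',cv2.resize(d['frame'][20:160,190:360],None,fx=4,fy=4))
def tl(u,v,z):
    o,r=ray(d,u,v,s); o=T[:3,:3].T@(o-T[:3,3]); r=T[:3,:3].T@r; return (o+r*(z-o[2])/r[2]).round(4)
print("outer",tl(270,139.5,-.054),"inner",tl(270,102.5,-.054),"tip",tl(248,46,-.01),tl(293,46,-.01),"lip",tl(270,151,-.017))
print("lips lat",tl(225,147,-.004),tl(317,147,-.004))
t=snapshot('top')
# wheel centre/near rim from top
print(plane(t,320+280/5,110+170/5,.097))
E
```

```text
time_s: 19.28
tool_pos: [0.5412, -0.2496, 0.0808]
tool_rot: [0.001, 0.984, -0.18, -0.0]
ft_force: [0.2, 0.1, -0.4]
finger_gap: 0.0246
t 19.28 tcp [ 0.5412 -0.2496  0.0808] R [[0.935, -0.354, -0.001], [-0.354, -0.935, -0.002], [-0.0, 0.003, -1.0]] F [ 0.18  0.12 -0.37] gap 0.0246
tip rel window mm: in 33.1 left -0.4 up -0.2 rotvec to straight [ 0.15  0.   -0.16] torque [ 0.05  0.01 -0.02]
outer [ 0.0695 -0.0008 -0.054 ] inner [ 0.0797 -0.0008 -0.054 ] tip [ 0.1049 -0.01   -0.01  ] [ 0.1049  0.0081 -0.01  ] lip [ 0.062  -0.0011 -0.017 ]
lips lat [ 0.0625 -0.0206 -0.004 ] [ 0.0625  0.019  -0.004 ]
[ 0.7082122  -0.31343008  0.097     ]
```

View pics/w19.png

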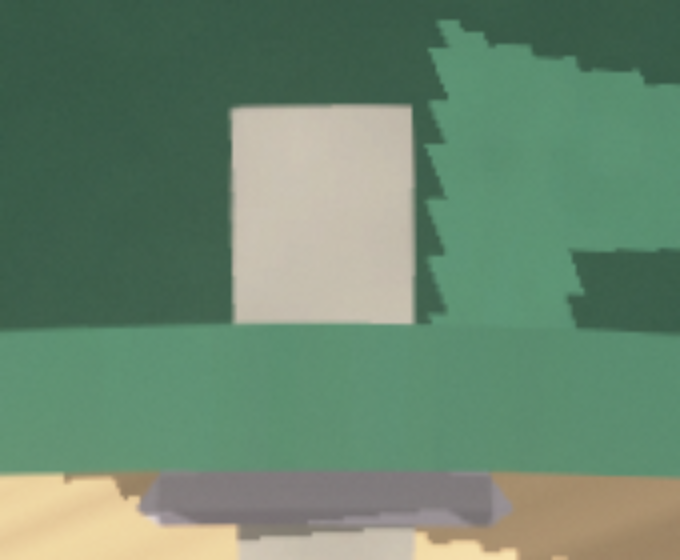

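```bash
python3 -m creep '0 0 0 0 0 0; 0 0 0 0 0 0'; python3 - <<'E'
from h import *
t=snapshot('top'); cv2.imwrite('pics/top20.png',t['frame']); tip()
E
```

```text
time_s: 19.55
tool_pos: [0.5412, -0.2496, 0.0808]
tool_rot: [0.001, 0.984, -0.18, -0.0]
ft_force: [0.1, 0.3, -0.5]
finger_gap: 0.0247
t 19.60 tcp [ 0.5412 -0.2496  0.0808] R [[0.935, -0.354, -0.001], [-0.354, -0.935, -0.002], [0.0, 0.003, -1.0]] F [-0.86  0.07 -1.22] gap 0.0247
tip rel window mm: in 33.1 left -0.4 up -0.2 rotvec to straight [ 0.15 -0.   -0.15] torque [ 0.03 -0.02  0.03]
```

View pics/top20.png

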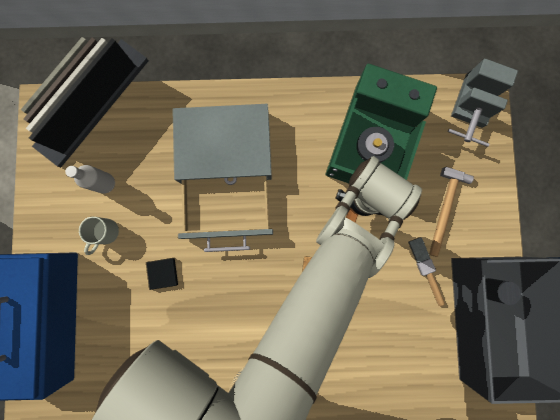

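The top view shows the drawer still open (bar at (226,246)), and the mug, bottle, tile, brush and hammer where they were. The pose is steady and the force is about zero, so I'm handing in.

```bash
python3 -c "
from station import sign_off
print(sign_off())"
```

```text
the job is handed in; nothing more can be done
None
```

I handed the job in at about 19.6 s. The drawer is open at its stop, and the arm is holding the stick straight and still in the window, off the wheel.

- **Drawer:** I pulled it until the force rose to about 20 N with no more travel. Travel was about 140 mm, plus roughly 9 mm it was already out. It stayed open in the last top view.
- **Depth:** The wrist view put the tip 34–34.5 mm past the guard's outer face, about 24 mm from the wheel's rim; halfway is 35 mm. My arm-position estimate read 33.1 mm. The two disagree by about 1.5 mm, and I trusted the wrist view.
- **Fit in the window:** The tongue was centred to about 0.5 mm sideways and level within about 0.2°. I got the height from where the arm was when it gripped the stick, and did not probe it separately. Forces stayed at the free-air noise level of about 1 N through insertion and at rest, so nothing suggested it was jammed. The pose was steady over the last rows.
- **Other things:** The mug, bottle, tile, brush and hammer look unmoved in the last top view. The arm hid most of the cork block there; what I could see of it was in place.

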